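# Load the cup feeder and lock its carriage with the cam lock

### The arm

A 7-joint arm with a two-finger parallel gripper is mounted at the origin on the work surface. World frame = base frame: x ahead of the robot, y to its left, z up, the work surface at z = 0. Lengths are in m, angles in rad, forces in N, time in s.
With the tool pointing down it reaches from about 0.4 to 0.9 m from the base axis. Payload 5.5 kg.
Tool frame: the origin (TCP) lies between the finger pads; the fingertips stand ahead of it and the grasp point (between the pads) is the TCP (robot.tip_extent is the z of the fingertips in the tool frame, in m); z points along the fingers, y is the direction in which the jaws open and shut (so a half turn about z gives the same grasp; the last joint's range is limited). The gripper opens to 85 mm and grips with 20 to 120 N. Pads are 22 mm wide; open, the fingers measure 114 mm over their backs; the gripper's body (76 mm by 85 mm) begins 54 mm behind the grasp point. The pads swing forward as they close: fully open they stand 13 mm farther back than shut.
Start: joints at [1.549, 0.501, -0.427, 1.55, 0.221, 1.138, -0.21], TCP at [0.183, -0.624, 0.25] pointing down, gripper open.
Joint ranges: [-2.88, 2.88], [-0.31, 2.03], [-1.54, 1.56], [0.2, 2.42], [-1.41, 4.55], [0.19, 2.02], [-2.57, 2.57]. Speed limits (rad/s): [2.57, 2.57, 3.14, 3.14, 3.14, 3.14, 3.14].

### API

Orientations are given as a unit quaternion [x, y, z, w].
In Python, from plant import robot gives the robot as it stands.
- The arm moves only by the tool drive_tool, never from a script. Its argument "moves" is a list of rows, each a list of 3 entries, a list of its own where there are three numbers: the closure in counts, from 0 (fully open) to 255 (shut), then the shift along the tool's x, y, z in cm, then the turn about the tool's z in rad. A call has 1 to 10 rows; each row shifts and turns the commanded pose from where the row before left it, along the tool's axes as they then stand; what a row does not reach is not made up. A row lasts 1/10 s, in which the tool goes at most 50 mm and 8.59 degrees, less where a joint would pass 70% of its speed; a pose out of reach is approached as far as the arm can. A call with a gripper value outside its range is refused whole. The fingers move at their own pace and stop on an object; the grip force is fixed at half the most. Time passes only in rows, so rows that do not move let the fingers close. It gives the time, the measured TCP pose, the force and the opening at its end, in the units of the state.
- robot.sense(): the state, without advancing time (a new reading comes with each control period).
- robot.capture(name): name is "side" or "top" or "wrist"; returns a dict with "image" (480x640x3 uint8, red, green, blue), "fx", "fy", "cx", "cy" (pixels), "xyz" and "orientation" of the camera in the world. Camera axes: x right, y up, looking along -z (the intrinsics and any distortion apply to the point x, -y, -z); pixel columns grow to the right and rows downward; lengths in m; the calibration is good to about 2 mm. A picture is of the moment at which its call begins. There is no depth.
- robot.sign_off(): hands the job in, once; it reports no verdict.
The state is a dict: "time": time; "joints": joint angles; "qd": joint speeds; "tau": joint torques, N m; "position": TCP position; "eef_rot": TCP orientation; "contact_force": force on the tool from outside, world axes, zero at the start; "moment": the same for the moment, N m; "width": finger opening in m.
Only numpy, scipy, OpenCV 4.12 (cv2) and the standard library are available. Lean on these libraries where they do the work, as an engineer would, in place of code of your own. Each camera call takes 0.05 s, during which the arm holds its last target.

### The job

Get the cup feeder ready for filling: while its carriage is still pulled out, lift every blue cup out of the drying block and nest them all, upright, into one straight stack on the carriage's steel seat. Then turn the cam lock open, push the carriage in until its headed stud sits in the mouth of the brass cam, and turn the cam lock clockwise as far as its stop so that the slot draws the stud and carriage tight. Knock nothing else over, and let go of everything.

Things in the scene. Friction and masses are not known exactly. Their poses are not given: they have to be found in the camera images.
- feeder: The cup feeder: aluminium base plate 370 x 150 x 12 mm with two guide rails, fixed to the bench at a place and yaw that vary (turned up to 0.2 rad). Origin at bench height near the plate's centre; x is the direction in which the carriage is pushed in (away from the robot), z up. The cam lock is at its far end, with a 52 mm high grey housing behind it.
- block: Grey drying block, 326 x 84 x 44 mm, fixed at a place and yaw that vary (turned up to 0.2 rad). Origin: centre of its underside; x along its length. Five round pockets 46 mm wide in a row at x = -124, -62, 0, 62, 124 mm. A cup stands in a pocket with 1 mm clearance, its collar 1 mm above the block's top; some pockets may be empty. Feeder and block may change sides of the bench.
- cup1_mid (a point): Centre (half-way up) of a blue plastic cup, about 70 g, 56 mm high, z along its axis. Lower 30 mm: a shank of 44 mm diameter, tapering to 32 mm at the foot. Upper 26 mm: a hollow collar, 54 mm outer, 48 mm inner diameter, the only part above the block, gripped across its diameter. Rim 28 mm above this point, collar's underside 2 mm above it. Inner floor 26.5 mm above the foot.
- cup2_mid (a point): As cup1_mid, for another identical cup (None if absent). Nested, a cup has its shank inside the collar below its foot on that cup's inner floor and its own collar just above that one's rim, so each cup adds 26.5 mm to the stack; the fit has about 1.5 mm of play all round.
- cup3_mid (a point): As cup1_mid, for another identical cup (None if absent).
- cup4_mid (a point): As cup1_mid, for another identical cup (None if absent).
- cup5_mid (a point): As cup1_mid, for another identical cup (None if absent).
- seat_rim (a point): Centre of the rim of the steel seat on the white carriage: an upright open ring, 54 mm outer, 48 mm inner diameter, 29.5 mm deep, its rim 57 mm above the bench, open upwards like a cup's collar. The first cup's shank goes into it until its foot stands on the bottom (the cup's centre is then 1.5 mm below this rim, its collar just above the rim). It moves with the carriage.
- push_post (a point): Grip point of the carriage's black upright push post, 16 x 16 mm, sides along the feeder's axes, on a side arm: 95 mm to the feeder's -y side of the seat's centre and 20 mm behind it (-x). The post reaches from 34 mm below this point to 21 mm above it; its top is 96.5 mm above the bench.
- carriage (a joint): How far the carriage is pushed in along the feeder's x, m: 0 fully out; starts at 0 to 0.03. With the cam open it can be pushed with 2 to 5 N to 0.075, where the stud meets the bottom of the cam's mouth; with the cam not open it stops at 0.061 against the cam's rim. Drawn tight by the cam it reads 0.082; over the last 7 mm a spring buffer resists with up to 8 N. It stays where it is left.
- stud (a point): Centre of the top of the carriage's headed stud: a 8 mm upright steel pin with a 16 mm head, 95 mm ahead of the seat's centre along the feeder's x axis, head top 48.5 mm above the bench.
- cam (a joint): Angle of the cam lock about the vertical, rad: 0 open (stop), growing clockwise seen from above to 1.45 (locked, stop). At 0 the mouth of the slot and the red end of the handle point straight at the carriage (the feeder's -x); the mouth takes the stud up to about 0.1. It starts at 0.5 to 1.0. It turns stiffly (0.1 to 0.4 N m) and stays where it is left.
- cam_grip (a point): Grip point on the cam's axis, in the middle of its black bar handle: bar 66 mm long, 14 mm thick, 32 mm high (16 mm above and below this point), 78 mm above the bench. The point turns with the cam; its x lies along the bar (red end at -x): grip across y. The axis is 115 mm ahead of the feeder's origin. Under it a brass disc of 46 mm radius, top 41 mm above the bench, with the curved open slot.
Not all that is in view belongs to the job. What is shaped like the part that bears cup2_mid but pink or turquoise is not meant. What is shaped like the part that bears cup3_mid but red is not meant.

How it is judged:
On the way:
1. all cups are nested upright in one stack on the seat while the carriage is still pulled out (value of joint carriage below 0.05 m and horizontal distance between each of cup1_mid, cup2_mid, cup3_mid, cup4_mid, cup5_mid and seat_rim below 0.008 m and angle between each of cup1_mid, cup2_mid, cup3_mid, cup4_mid, cup5_mid's own z axis and vertical below 0.1 rad and height (world z) of each of cup1_mid, cup2_mid, cup3_mid, cup4_mid, cup5_mid below 0.168 m), for 0.2 s.
At the end, for the whole second after the job is handed in: The cam lock is turned past 1.2 rad with the stud in its slot, the carriage is drawn in past 79.5 mm, and every cup is nested in the stack on the seat: its centre within 8 mm of the seat's axis, upright within 0.1 rad, at rest (value of joint cam above 1.2 rad and value of joint carriage above 0.0795 m and horizontal distance between each of cup1_mid, cup2_mid, cup3_mid, cup4_mid, cup5_mid and seat_rim below 0.008 m and angle between each of cup1_mid, cup2_mid, cup3_mid, cup4_mid, cup5_mid's own z axis and vertical below 0.1 rad and height (world z) of each of cup1_mid, cup2_mid, cup3_mid, cup4_mid, cup5_mid below 0.168 m and linear speed of each of cup1, cup2, cup3, cup4, cup5 below 0.1 m/s); the robot touches nothing.
It fails at once if a jar or bottle among the bystanders is knocked over (angle between any of jar_a, jar_b, jar_c, solvent's own z axis and vertical above 0.6 rad).
Of cup1, cup2, cup3, cup4, cup5 only 3 to 5 are there at a start; the rules pass over those that are not, and their reading is None.
At some moment in a run one of cup1, cup2, cup3, cup4, cup5 may be knocked a few centimetres aside while the robot is not near it.
Once in a run the grip may slacken for a moment while it holds something.
It also fails if it takes over 210 s, if anything falls off the work surface, if the arm or the gripper's body presses on something with over 40 N, if the wrist force passes 120 N, or if a joint passes its speed limit or range.

## Working session

There is one attempt and no reset: what is moved stays moved. The work goes in short steps, Python scripts to look and compute and a tool call to move; the robot and the scene stay as the last step left them, time stands still between calls to the robot, and variables do not carry over. Pictures are saved under pics/ and viewed, and the job is handed in when it is done.

Besides the shell and the picture viewer there is one more tool, called after "Request:" by a JSON object that holds its "name" and its "arguments". drive_tool: Moves the arm, as the interface text tells. Its arguments: {"type":"object","properties":{"moves":{"type":"array"}},"required":["moves"]}

```bash
ls; mkdir -p pics
cat > h.py <<'E'
import numpy as np, cv2
from scipy.spatial.transform import Rotation as R
from plant import robot
def cap(n,fn):
    c=robot.capture(n); cv2.imwrite('pics/'+fn+'.png',cv2.cvtColor(c['image'],cv2.COLOR_RGB2BGR))
    np.savez('pics/'+fn+'.npz',**{k:np.array(v) for k,v in c.items()}); return c
def load(fn):
    return dict(np.load('pics/'+fn+'.npz'))
def ray(c,u,v):
    d=np.array([(u-c['cx'])/c['fx'],-(v-c['cy'])/c['fy'],-1.0]); return c['xyz'],R.from_quat(c['orientation']).apply(d)
def onplane(c,u,v,z):
    o,d=ray(c,u,v); return o+d*(z-o[2])/d[2]
def proj(c,p):
    q=R.from_quat(c['orientation']).inv().apply(np.array(p)-c['xyz'])
    return c['cx']+c['fx']*q[0]/-q[2], c['cy']-c['fy']*q[1]/-q[2]
E
python3 - <<'E'
from h import *
for n in('top','side','wrist'):
    c=cap(n,n+'0'); print(n,c['fx'],c['cx'],c['cy'],c['xyz'],c['orientation'],[k for k in c])
print(robot.sense()); print(robot.tip_extent)
E
```

```text
pics
top 572.7849047666233 320.82295595806556 243.4354263242476 [ 0.30954435 -0.01379818  1.28930833] [ 0.07503381 -0.07109592 -0.67198561  0.73331483] ['image', 'fx', 'fy', 'cx', 'cy', 'xyz', 'orientation']
side 551.3878024428712 319.08274569000156 242.93461670905177 [ 0.44514385 -0.84819987  0.62972351] [ 0.48764118 -0.0301012  -0.06131755  0.87036783] ['image', 'fx', 'fy', 'cx', 'cy', 'xyz', 'orientation']
wrist 334.8901254740945 323.0934742720865 245.21768382784285 [ 0.25967496 -0.600668    0.37211066] [-0.12548634  0.0948084  -0.59213858  0.79033945] ['image', 'fx', 'fy', 'cx', 'cy', 'xyz', 'orientation']
{'time': 0.15, 'joints': array([ 1.54920127,  0.50164452, -0.42683377,  1.55118153,  0.22081385,
        1.13829119, -0.21029348]), 'qd': array([-0.00185914, -0.00236246,  0.00010523, -0.00204808,  0.00216744,
       -0.0004735 ,  0.00068046]), 'tau': array([-7.62454671e-03, -5.70039189e+01, -5.82589254e+00, -2.81284225e+01,
        1.05748902e-02,  7.81646086e-03, -6.42633313e-05]), 'position': array([ 0.18245468, -0.62335787,  0.24950228]), 'eef_rot': array([ 9.89874699e-01,  1.41942019e-01, -7.82915519e-05, -7.32777904e-04]), 'contact_force': array([-0.03297171,  0.07374725, -0.70784263]), 'moment': array([ 0.02054333,  0.0231187 , -0.01712776]), 'width': 0.08519634530245597}
0.019
```

View pics/top0.png

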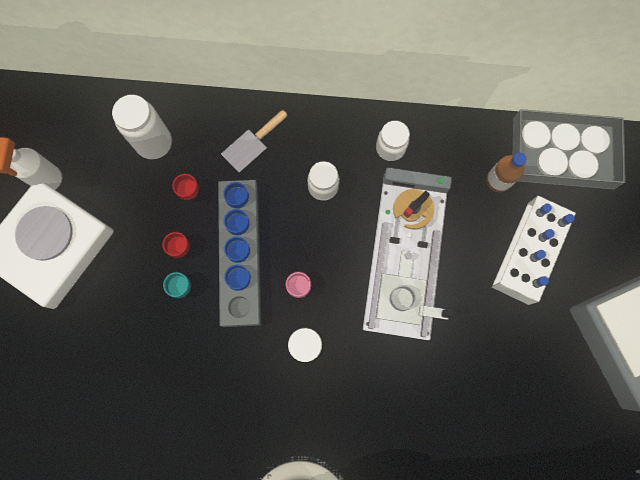

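View pics/side0.png

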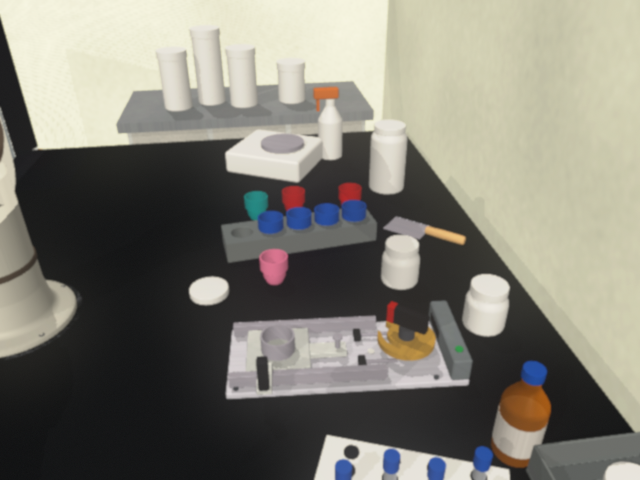

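View pics/wrist0.png

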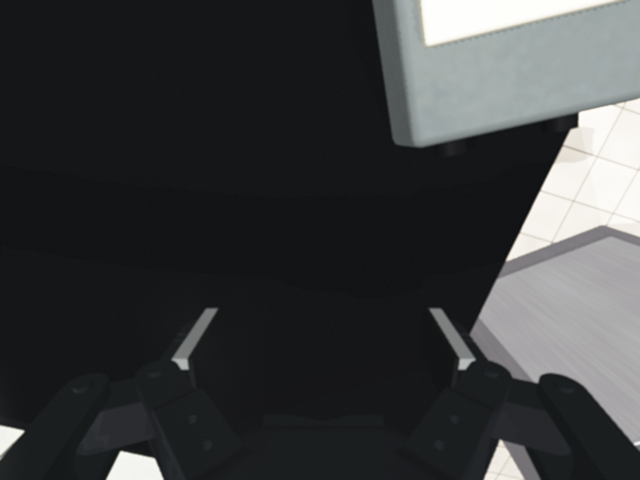

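Top view: four blue cups in pockets at about (236,195), (236,222), (237,249), (237,277), with an empty pocket at (239,307). The feeder is on the right: seat (403,297), post (432,312), cam (414,208). Next I'll zoom in for detail.

Run:
```python
from h import *
im=cv2.imread('pics/top0.png')
a=cv2.resize(im[165:345,355:460],None,fx=3.3,fy=3.3,interpolation=cv2.INTER_CUBIC)
b=cv2.resize(im[165:345,205:310],None,fx=3.3,fy=3.3,interpolation=cv2.INTER_CUBIC)
cv2.imwrite('pics/z0.png',np.hstack([a,b]))
c=load('top0')
hsv=cv2.cvtColor(im,cv2.COLOR_BGR2HSV)
m=cv2.inRange(hsv,(105,120,60),(130,255,255))
for ct in cv2.findContours(m,cv2.RETR_EXTERNAL,cv2.CHAIN_APPROX_NONE)[0]:
    A=cv2.contourArea(ct)
    if A>200:
        (u,v),r=cv2.minEnclosingCircle(ct); p=onplane(c,u,v,.060); x,y,w,h=cv2.boundingRect(ct)
        print(np.round([u,v,r,A],1),p.round(4),x,y,w,h)
p=onplane
# block corners top z .044
```

```text
[236.9 277.3  13.  476. ] [0.4766 0.179  0.06  ] 224 265 26 25
[236.5 249.2  13.1 475. ] [0.5381 0.1871 0.06  ] 224 237 26 25
[236.2 221.6  13.  473. ] [0.6   0.195 0.06 ] 224 209 25 26
[235.6 194.8  13.  465.5] [0.6612 0.2035 0.06  ] 224 182 25 26
```

View pics/z0.png

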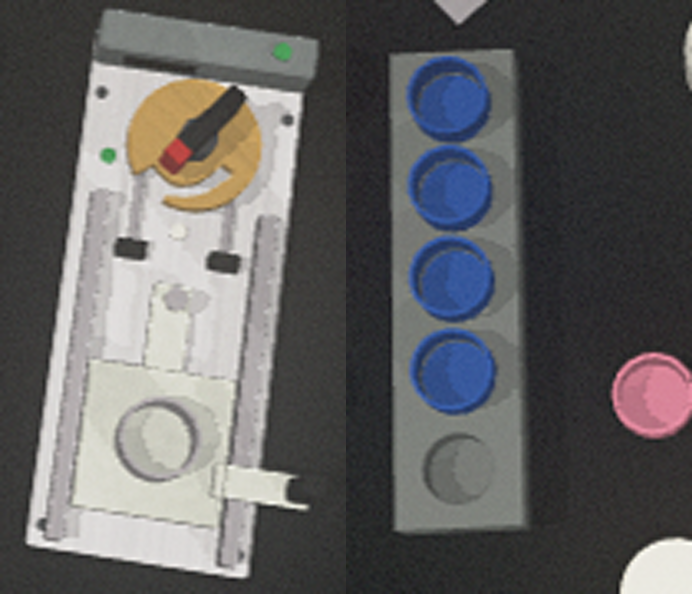

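Run:
```python
from h import *
c=load('top0')
def z(u,v,h): return onplane(c,u/3.3+355,v/3.3+165,h)
seat=z(157,438,.057); stud=z(178,298,.0485); cam=z(204,131,.094)
print(seat,stud,cam)
for a,b in((seat,stud),(stud,cam),(seat,cam)):
    d=b-a; print(np.hypot(*d[:2]),np.arctan2(d[1],d[0]))
# plate corners
P=[z(25,543,.012),z(246,577,.012)]
print(P)
P2=[z(103,10,.052),z(318,40,.052)]
print(P2)
d=P[1]-P[0]; print(np.arctan2(d[0],-d[1]));d=P2[1]-P2[0]; print(np.arctan2(d[0],-d[1]),np.linalg.norm(d))
print('handle', z(174,160,.094), z(237,95,.094))
```

```text
[ 0.46406362 -0.18155362  0.057     ] [ 0.55996763 -0.19130644  0.0485    ] [ 0.66360331 -0.19563876  0.094     ]
0.09639863534974087 -0.10134521402505095
0.10372618978167951 -0.041779017695100375
0.2000361920486475 -0.07047128798795801
[array([ 0.3916522 , -0.10364411,  0.012     ]), array([ 0.38206064, -0.25222285,  0.012     ])]
[array([ 0.75619452, -0.12822208,  0.052     ]), array([ 0.74758138, -0.27659933,  0.052     ])]
-0.06446594151174367
-0.05798383590318062 0.14862702738622105
handle [ 0.64224586 -0.17712128  0.094     ] [ 0.69006919 -0.21601369  0.094     ]
```

```bash
cat >> h.py <<'E'
def pose():
    s=robot.sense(); M=R.from_quat(s['eef_rot']).as_matrix(); return np.array(s['position']),np.arctan2(M[1,0],M[0,0]),s
def go(*targets):
    p,yaw,s=pose(); print('t',round(s['time'],2),'pos',p.round(4),'yaw',round(yaw,4),'w',round(s['width'],4),'F',s['contact_force'].round(1))
    M=R.from_quat(s['eef_rot']).as_matrix()
    for t in targets:
        t=np.array(t,float); print('->',t[:3],'shift cm',(M.T@(t[:3]-p)*100).round(2),'turn',round(yaw-t[3],3) if len(t)>3 else ''); p=t[:3]
E
python3 -c "
from h import *
go((.45,-.3,.25),(.52,.1,.25))"
```

```text
t 0.15 pos [ 0.1825 -0.6234  0.2495] yaw 0.2848 w 0.0852 F [-0.   0.1 -0.7]
-> [ 0.45 -0.3   0.25] shift cm [ 3.476e+01 -2.351e+01 -1.000e-02] turn 
-> [0.52 0.1  0.25] shift cm [ 17.96 -36.42   0.05] turn
```

Request:
{"name": "drive_tool", "arguments": {"moves": [[0,[0,0,0],0.1],[0,[0,0,0],0.05]]}}

```text
time: 0.35
position: [0.1825, -0.6235, 0.2498]
eef_rot: [0.998, 0.066, -0.0, -0.0]
contact_force: [-0.2, 0.4, 0.7]
width: 0.0852
```

```bash
python3 -c "
from h import *
go((.45,-.3,.25),(.54,.06,.25),(.54,.18,.25))"
```

```text
t 0.35 pos [ 0.1825 -0.6235  0.2498] yaw 0.1314 w 0.0852 F [-0.2  0.4  0.7]
-> [ 0.45 -0.3   0.25] shift cm [ 30.76 -28.57   0.  ] turn 
-> [0.54 0.06 0.25] shift cm [ 1.364e+01 -3.451e+01  3.000e-02] turn 
-> [0.54 0.18 0.25] shift cm [ 1.57e+00 -1.19e+01  1.00e-02] turn
```

Request:
{"name": "drive_tool", "arguments": {"moves": [[0,[3,-2.9,0],0],[0,[3,-2.9,0],0],[0,[3,-2.9,0],0],[0,[3,-2.9,0],0],[0,[3,-2.9,0],0],[0,[3,-2.9,0],0],[0,[3,-2.9,0],0],[0,[3,-2.9,0],0],[0,[3,-2.9,0],0],[0,[3,-2.5,0],0]]}}

```text
time: 1.35
position: [0.4421, -0.2981, 0.2503]
eef_rot: [0.998, 0.068, -0.0, -0.0]
contact_force: [-0.5, -0.8, -0.1]
width: 0.0853
```

Request:
{"name": "drive_tool", "arguments": {"moves": [[0,[1.6,-4,0],0],[0,[1.6,-4,0],0],[0,[1.6,-4,0],0],[0,[1.6,-4,0],0],[0,[1.6,-4,0],0],[0,[1.6,-4,0],0],[0,[1.6,-4,0],0],[0,[1.6,-4,0],0],[0,[1.6,-4,0],0],[0,[1.6,-4,0],0]]}}

```text
time: 2.35
position: [0.5463, 0.1193, 0.2501]
eef_rot: [0.998, 0.067, -0.0, 0.0]
contact_force: [1.4, -0.6, 0.4]
width: 0.0853
```

```bash
python3 -c "
from h import *
go((.44,.175,.25))
cap('wrist','w1');cap('top','t1')"
```

```text
t 2.35 pos [0.5463 0.1193 0.2501] yaw 0.1345 w 0.0853 F [ 1.4 -0.6  0.4]
-> [0.44  0.175 0.25 ] shift cm [-9.79 -6.95  0.01] turn
```

View pics/w1.png

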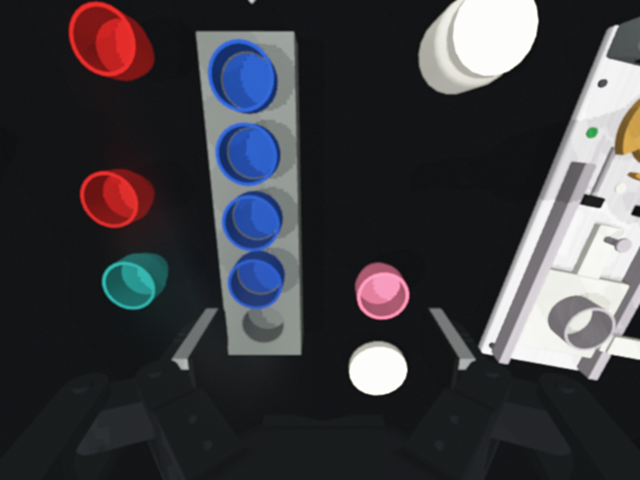

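Wrist view: four blue cups at about (243,76), (248,154), (253,220), (257,279). Now I'll measure them.

```bash
cat >> h.py <<'E'
def blue(fn,z=.058,amin=150):
    im=cv2.imread('pics/'+fn+'.png'); c=load(fn)
    m=cv2.inRange(cv2.cvtColor(im,cv2.COLOR_BGR2HSV),(105,110,40),(130,255,255))
    m=cv2.morphologyEx(m,cv2.MORPH_CLOSE,np.ones((3,3)))
    out=[]
    for ct in cv2.findContours(m,cv2.RETR_EXTERNAL,cv2.CHAIN_APPROX_NONE)[0]:
        if cv2.contourArea(ct)>amin:
            x,y,w,h=cv2.boundingRect(ct); Mo=cv2.moments(cv2.convexHull(ct)); u,v=Mo['m10']/Mo['m00'],Mo['m01']/Mo['m00']
            out.append(onplane(c,u,v,z)); print(fn,np.round([u,v,w,h],1),out[-1].round(4))
    return out
E
python3 -c "
from h import *
a=blue('w1');b=blue('t1')
d=a[-1]-a[0];print(np.arctan2(d[1],d[0]));d=b[-1]-b[0];print(np.arctan2(d[1],d[0]))"
```

```text
w1 [253.5 249.2  62.  118. ] [0.5107 0.1843 0.058 ]
w1 [246.9 153.5  65.   64. ] [0.6016 0.1966 0.058 ]
w1 [242.   76.2  69.   74. ] [0.6645 0.2048 0.058 ]
0.13281207101981699Traceback (most recent call last):
  File "<string>", line 4, in <module>
    d=a[-1]-a[0];print(np.arctan2(d[1],d[0]));d=b[-1]-b[0];print(np.arctan2(d[1],d[0]))
                                                ~^^^^
IndexError: list index out of range
```

```bash
python3 -c "
from h import *
go((.477,.1795,.25,.132),(.477,.1795,.067))"
```

```text
t 2.45 pos [0.546  0.126  0.2508] yaw 0.1446 w 0.0855 F [0.1 0.7 1.2]
-> [0.477  0.1795 0.25  ] shift cm [-6.06 -6.29  0.1 ] turn 0.013
-> [0.477  0.1795 0.067 ] shift cm [-0.03  0.09 18.3 ] turn
```

Request:
{"name": "drive_tool", "arguments": {"moves": [[0,[-3,-3,0],0.01],[0,[-3,-3,0],0],[0,[0,0,0],0],[0,[0,0,0],0]]}}

```text
time: 2.85
position: [0.4784, 0.1697, 0.2504]
eef_rot: [0.998, 0.063, 0.0, 0.0]
contact_force: [0.6, -0.5, -0.2]
width: 0.0855
```

```bash
python3 -c "
from h import *
cap('wrist','w2');blue('w2')
go((.477,.1795,.25,.132),(.477,.1795,.067))"
```

```text
w2 [313.8 222.4  57.   59. ] [0.478  0.1787 0.058 ]
w2 [312.7 155.7  61.   63. ] [0.54   0.1871 0.058 ]
w2 [311.6  77.9  65.   73. ] [0.6035 0.1955 0.058 ]
w2 [311.2  15.6  66.   38. ] [0.6487 0.2011 0.058 ]
t 2.9 pos [0.4793 0.1688 0.2504] yaw 0.1247 w 0.0854 F [ 0.4 -0.3 -0.2]
-> [0.477  0.1795 0.25  ] shift cm [-0.1  -1.09  0.04] turn -0.007
-> [0.477  0.1795 0.067 ] shift cm [-1.00e-02 -2.00e-02  1.83e+01] turn
```

View pics/w2.png

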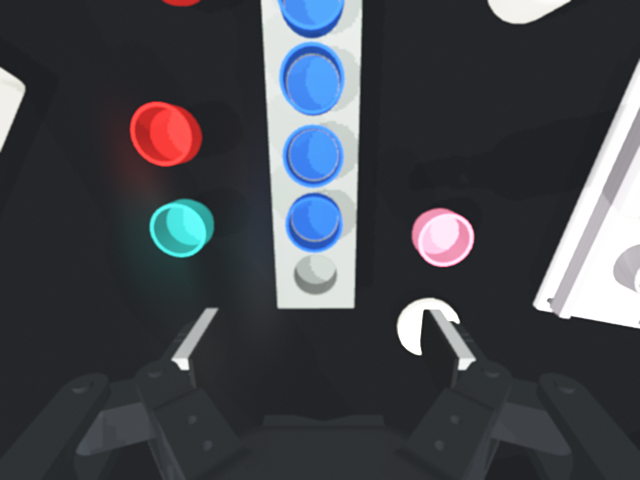

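Request:
{"name": "drive_tool", "arguments": {"moves": [[0,[-0.1,-1.1,4],-0.007],[0,[0,0,4],0],[0,[0,0,4],0],[0,[0,0,3.3],0],[0,[0,0,2],0],[0,[0,0,0],0],[0,[0,0,0],0]]}}

```text
time: 3.6
position: [0.4773, 0.1797, 0.0772]
eef_rot: [0.998, 0.065, -0.0, 0.0]
contact_force: [0.7, -0.5, 0.0]
width: 0.0857
```

```bash
python3 -c "
from h import *
go((.477,.1795,.067,.132))"
```

```text
t 3.6 pos [0.4773 0.1797 0.0772] yaw 0.1303 w 0.0857 F [ 0.7 -0.5  0. ]
-> [0.477  0.1795 0.067 ] shift cm [-0.04  0.01  1.02] turn -0.002
```

Request:
{"name": "drive_tool", "arguments": {"moves": [[0,[0,0,1.0],0],[255,[0,0,0],0],[255,[0,0,0],0],[255,[0,0,0],0],[255,[0,0,0],0],[255,[0,0,0],0],[255,[0,0,0],0]]}}

```text
time: 4.3
position: [0.4774, 0.18, 0.0685]
eef_rot: [0.998, 0.066, 0.001, 0.0]
contact_force: [-1.5, -1.3, 6.4]
width: 0.0528
```

```bash
python3 -c "
from h import *
cap('wrist','w3')
go((.477,.1795,.15,.132))"
```

```text
t 4.35 pos [0.4774 0.18   0.0685] yaw 0.1315 w 0.0532 F [-1.2 -1.7  6.2]
-> [0.477  0.1795 0.15  ] shift cm [-0.04  0.05 -8.15] turn -0.0
```

View pics/w3.png

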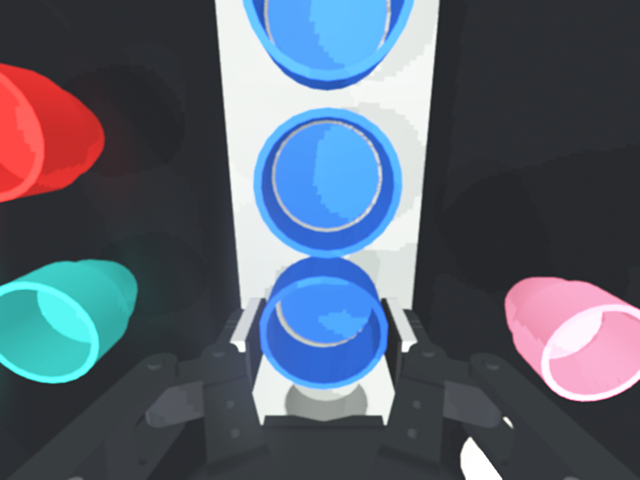

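Request:
{"name": "drive_tool", "arguments": {"moves": [[255,[0,0,-2],0],[255,[0,0,-4],0],[255,[0,0,-4],0],[255,[0,0,-4],0],[255,[0,0,0],0],[255,[0,0,0],0]]}}

```text
time: 4.95
position: [0.4774, 0.1802, 0.2085]
eef_rot: [0.998, 0.066, 0.002, 0.0]
contact_force: [-0.6, -0.2, -0.9]
width: 0.0526
```

```bash
python3 -c "
from h import *
go((.42,-.15,.21,.132))"
```

```text
t 4.95 pos [0.4774 0.1802 0.2085] yaw 0.1314 w 0.0526 F [-0.6 -0.2 -0.9]
-> [ 0.42 -0.15  0.21] shift cm [-10.01  31.99  -0.16] turn -0.001
```

Request:
{"name": "drive_tool", "arguments": {"moves": [[255,[-1,2,0],0],[255,[-1,4,0],0],[255,[-1,4,0],0],[255,[-1,4,0],0],[255,[-1,4,0],0],[255,[-1,4,0],0],[255,[-1,4,0],0],[255,[-1,4,0],0],[255,[-2,2,0],0],[255,[0,0,0],0]]}}

```text
time: 5.95
position: [0.4158, -0.1536, 0.2053]
eef_rot: [0.998, 0.062, -0.003, -0.0]
contact_force: [-0.2, -0.2, -0.2]
width: 0.0528
```

```bash
python3 -c "
from h import *
cap('wrist','w4')
go((.464,-.181,.21,.132))"
```

```text
t 6.0 pos [ 0.4173 -0.1515  0.2057] yaw 0.1273 w 0.0524 F [-0.1  0.   0.1]
-> [ 0.464 -0.181  0.21 ] shift cm [ 4.26  3.52 -0.45] turn -0.005
```

View pics/w4.png

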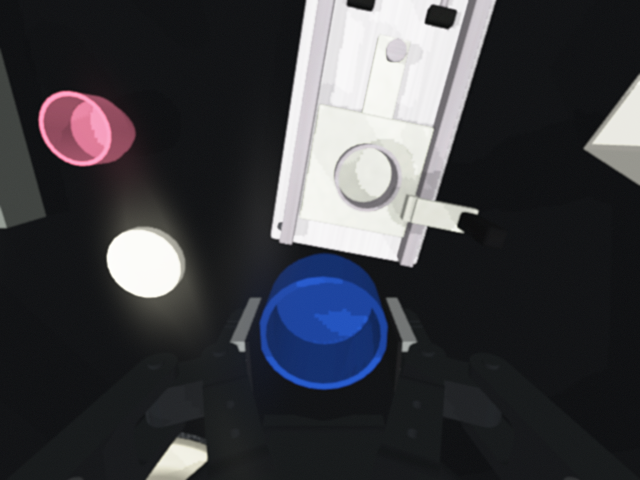

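```bash
python3 -c "
from h import *
im=cv2.imread('pics/w4.png')[100:250,280:500]
cv2.imwrite('pics/z4.png',cv2.convertScaleAbs(cv2.resize(im,None,fx=3.5,fy=3.5,interpolation=cv2.INTER_CUBIC),alpha=.85))"
```

```text
(no output)
```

View pics/z4.png

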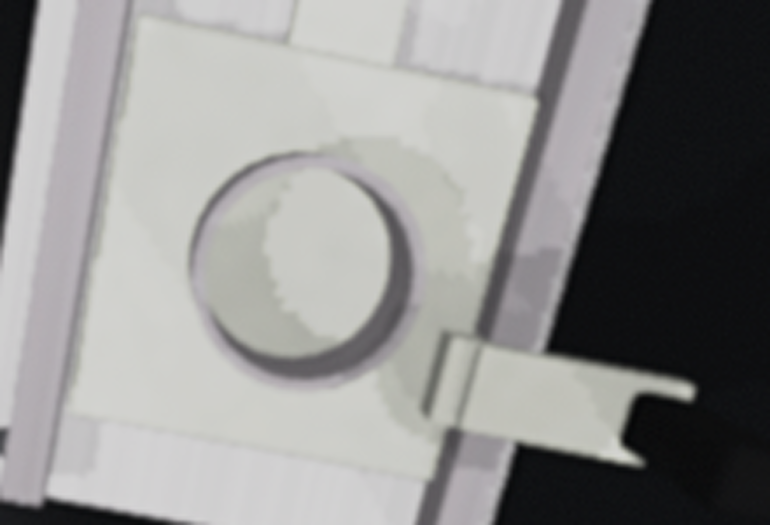

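```bash
python3 -c "
from h import *
c=load('w4')
s=onplane(c,368.3,177.4,.057); t=onplane(c,397,48,.0485); print(s,t,np.linalg.norm(t-s),np.arctan2(t[1]-s[1],t[0]-s[0]))
for p in((195,265),(422,275),(310,390),(300,155)): print(onplane(c,280+p[0]/3.5,100+p[1]/3.5,.057))
print('post',onplane(c,280+690/3.5,100+420/3.5,.0755))
go((.466,-.181,.21,.132))"
```

```text
[ 0.46803444 -0.18311622  0.057     ] [ 0.5623967  -0.18965821  0.0485    ] 0.09496990503503344 -0.0692176481221062
[ 0.46611657 -0.15713611  0.057     ]
[ 0.47032636 -0.20884647  0.057     ]
[ 0.44073789 -0.18794718  0.057     ]
[ 0.49276537 -0.17691668  0.057     ]
post [ 0.44830409 -0.26939906  0.0755    ]
t 6.0 pos [ 0.4173 -0.1515  0.2057] yaw 0.1273 w 0.0524 F [-0.1  0.   0.1]
-> [ 0.466 -0.181  0.21 ] shift cm [ 4.46  3.54 -0.45] turn -0.005
```

```bash
python3 -c "
from h import *
for f in('w3','w4'):
    c=load(f); im=cv2.imread('pics/'+f+'.png')
    hs=cv2.cvtColor(im,cv2.COLOR_BGR2HSV); m=cv2.inRange(hs,(105,110,130),(130,255,255))
    z={'w3':.071,'w4':.2082}[f]
    print(f,onplane(c,324,333,z), 'L',onplane(c,260,329,z),'R',onplane(c,388,329,z),'B',onplane(c,324,388,z),'T',onplane(c,324,278,z))
"
```

```text
w3 [0.48042207 0.18023953 0.071     ] L [0.4788775  0.20659365 0.071     ] R [0.48571979 0.15436593 0.071     ] B [0.45292159 0.17658608 0.071     ] T [0.50489113 0.18349025 0.071     ]
w4 [ 0.41908742 -0.15333886  0.2082    ] L [ 0.41769756 -0.12706142  0.2082    ] R [ 0.42423354 -0.17913723  0.2082    ] B [ 0.39149612 -0.15681729  0.2082    ] T [ 0.44356494 -0.15025298  0.2082    ]
```

Request:
{"name": "drive_tool", "arguments": {"moves": [[255,[2.2,1.7,0],-0.005],[255,[2.2,1.7,2],0],[255,[0,0,3],0],[255,[0,0,2],0],[255,[0,0,0],0],[255,[0,0,0],0]]}}

```text
time: 6.6
position: [0.4677, -0.1762, 0.1369]
eef_rot: [0.998, 0.069, -0.001, -0.001]
contact_force: [0.2, -0.5, 0.5]
width: 0.0528
```

```bash
python3 -c "
from h import *
cap('wrist','w5'); cap('side','s5')
go((.4665,-.1815,.081,.132))
a=cv2.imread('pics/w5.png')[150:450,150:500];b=cv2.imread('pics/s5.png')[200:440,150:500]
cv2.imwrite('pics/z5.png',np.vstack([a,b]))"
```

```text
t 6.7 pos [ 0.4687 -0.1772  0.1382] yaw 0.138 w 0.0527 F [-0.1 -0.4 -0.4]
-> [ 0.4665 -0.1815  0.081 ] shift cm [-0.28  0.39  5.72] turn 0.006
```

View pics/z5.png

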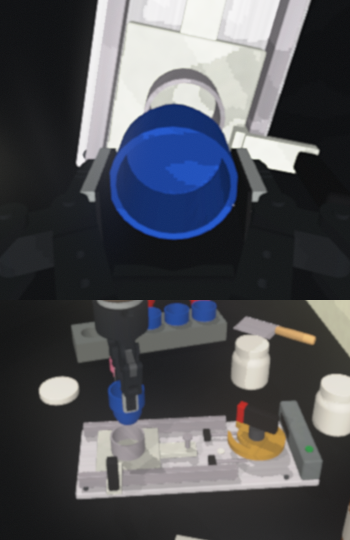

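Aligned apart from a few mm; correct and lower to just above entry, then in.

Request:
{"name": "drive_tool", "arguments": {"moves": [[255,[-0.3,0.4,1],0.006],[255,[0,0,1],0],[255,[0,0,0.5],0],[255,[0,0,0],0],[255,[0,0,0],0]]}}

```text
time: 7.2
position: [0.4652, -0.1821, 0.1121]
eef_rot: [0.998, 0.065, -0.0, -0.0]
contact_force: [0.6, 0.5, -0.9]
width: 0.0526
```

```bash
python3 -c "
from h import *
go((.4665,-.1815,.081,.132))"
```

```text
t 7.2 pos [ 0.4652 -0.1821  0.1121] yaw 0.1309 w 0.0526 F [ 0.6  0.5 -0.9]
-> [ 0.4665 -0.1815  0.081 ] shift cm [ 0.13 -0.04  3.11] turn -0.001
```

Request:
{"name": "drive_tool", "arguments": {"moves": [[255,[0.1,0,0.7],0],[255,[0,0,0.8],0],[255,[0,0,0.7],0],[255,[0,0,0],0]]}}

```text
time: 7.6
position: [0.4653, -0.1817, 0.089]
eef_rot: [0.998, 0.065, -0.001, -0.001]
contact_force: [-0.2, 0.1, 0.2]
width: 0.0525
```

```bash
python3 -c "
from h import *
go((.4665,-.1815,.081,.132))"
```

```text
t 7.6 pos [ 0.4653 -0.1817  0.089 ] yaw 0.131 w 0.0525 F [-0.2  0.1  0.2]
-> [ 0.4665 -0.1815  0.081 ] shift cm [ 0.12 -0.01  0.8 ] turn -0.001
```

Request:
{"name": "drive_tool", "arguments": {"moves": [[255,[0,0,0.4],0],[255,[0,0,0.4],0],[255,[0,0,0],0],[255,[0,0,0],0]]}}

```text
time: 8.0
position: [0.4663, -0.1821, 0.0823]
eef_rot: [0.998, 0.065, -0.0, -0.0]
contact_force: [-0.6, -0.7, -0.5]
width: 0.0525
```

```bash
python3 -c "
from h import *
go((.4665,-.1815,.081,.132))"
```

```text
t 8.0 pos [ 0.4663 -0.1821  0.0823] yaw 0.1308 w 0.0525 F [-0.6 -0.7 -0.5]
-> [ 0.4665 -0.1815  0.081 ] shift cm [ 0.03 -0.05  0.13] turn -0.001
```

Request:
{"name": "drive_tool", "arguments": {"moves": [[255,[0,0,0.1],0],[255,[0,0,0],0],[0,[0,0,0],0],[0,[0,0,0],0],[0,[0,0,0],0],[0,[0,0,0],0],[0,[0,0,-3],0],[0,[0,0,-4],0],[0,[0,0,-4],0],[0,[0,0,0],0]]}}

```text
time: 9.0
position: [0.47, -0.183, 0.1964]
eef_rot: [0.998, 0.065, 0.004, 0.002]
contact_force: [0.4, 0.1, -0.1]
width: 0.0853
```

```bash
python3 -c "
from h import *
cap('wrist','w6'); cap('side','s6')
go((.539,.187,.20,.132))
a=cv2.imread('pics/w6.png')[150:450,150:500];b=cv2.imread('pics/s6.png')[200:440,150:500]
cv2.imwrite('pics/z6.png',np.vstack([a,b]))"
```

```text
t 9.1 pos [ 0.4669 -0.1826  0.1923] yaw 0.1304 w 0.0855 F [-0.3  0.2 -1. ]
-> [0.539 0.187 0.2  ] shift cm [ 11.96 -35.7   -0.82] turn -0.002
```

View pics/z6.png

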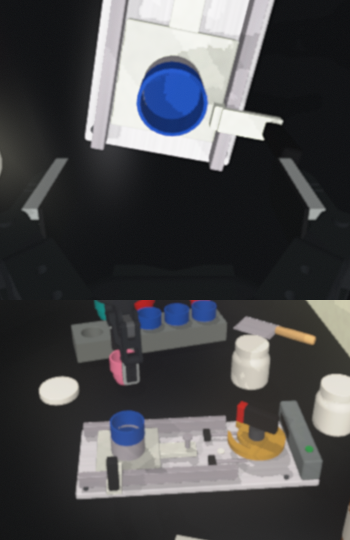

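First cup nested upright on the seat. Next is cup B at about (0.539, 0.187).

Request:
{"name": "drive_tool", "arguments": {"moves": [[0,[0.5,-3,0],0],[0,[1,-4,-0.5],0],[0,[1.5,-4,0],0],[0,[1.5,-4,0],0],[0,[1.5,-4,0],0],[0,[1.5,-4,0],0],[0,[1.5,-4,0],0],[0,[1,-4,0],0],[0,[0,0,0],0],[0,[0,0,0],0]]}}

```text
time: 10.1
position: [0.5237, 0.1396, 0.1947]
eef_rot: [0.998, 0.067, -0.001, -0.0]
contact_force: [0.4, -1.1, 0.3]
width: 0.0853
```

```bash
python3 -c "
from h import *
cap('wrist','w7'); blue('w7');cap('side','s7')
go((.539,.187,.0685,.132))
a=cv2.imread('pics/w7.png');b=cv2.imread('pics/s7.png')
cv2.imwrite('pics/z7.png',cv2.resize(np.hstack([a,b]),None,fx=.62,fy=.62))"
```

```text
w7 [265.6 213.1  73.   73. ] [0.5394 0.1878 0.058 ]
w7 [260.  127.7  79.   82. ] [0.6023 0.1969 0.058 ]
w7 [256.3  35.1  87.   79. ] [0.661  0.2038 0.058 ]
t 10.2 pos [0.5243 0.1369 0.195 ] yaw 0.1298 w 0.0856 F [-0.  -0.1 -0.3]
-> [0.539  0.187  0.0685] shift cm [ 2.14 -4.79 12.64] turn -0.002
```

View pics/z7.png

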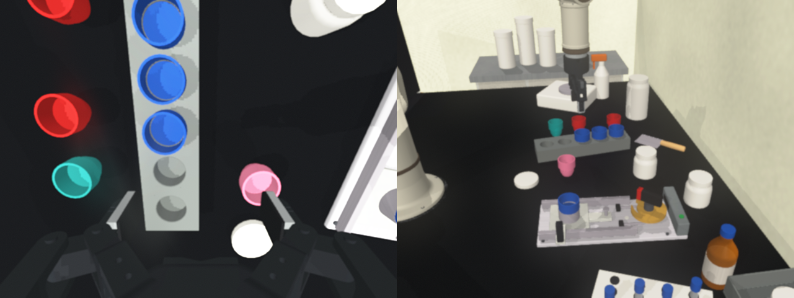

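Request:
{"name": "drive_tool", "arguments": {"moves": [[0,[1.1,-2.4,0],0],[0,[1.1,-2.4,0],0],[0,[0,0,2],0],[0,[0,0,3],0],[0,[0,0,2],0],[0,[0,0,0],0],[0,[0,0,0],0]]}}

```text
time: 10.9
position: [0.5406, 0.1873, 0.1262]
eef_rot: [0.998, 0.064, -0.001, 0.0]
contact_force: [0.2, -0.6, 0.8]
width: 0.0854
```

```bash
python3 -c "
from h import *
go((.539,.187,.0685,.132))"
```

```text
t 10.9 pos [0.5406 0.1873 0.1262] yaw 0.1289 w 0.0854 F [ 0.2 -0.6  0.8]
-> [0.539  0.187  0.0685] shift cm [-0.16  0.01  5.77] turn -0.003
```

Request:
{"name": "drive_tool", "arguments": {"moves": [[0,[-0.1,0,2.5],-0.003],[0,[0,0,2],0],[0,[0,0,1.2],0],[0,[0,0,0],0],[255,[0,0,0],0],[255,[0,0,0],0],[255,[0,0,0],0],[255,[0,0,0],0],[255,[0,0,0],0],[255,[0,0,0],0]]}}

```text
time: 11.9
position: [0.541, 0.1886, 0.0713]
eef_rot: [0.998, 0.067, 0.001, 0.0]
contact_force: [-0.7, -1.6, 7.6]
width: 0.053
```

```bash
python3 -c "
from h import *
go((.42,-.15,.21,.132))"
```

```text
t 11.9 pos [0.541  0.1886 0.0713] yaw 0.1334 w 0.053 F [-0.7 -1.6  7.6]
-> [ 0.42 -0.15  0.21] shift cm [-16.45  31.96 -13.9 ] turn 0.001
```

Request:
{"name": "drive_tool", "arguments": {"moves": [[255,[0,0,-2],0],[255,[0,0,-4],0],[255,[0,0,-4],0],[255,[0,0,-4],0],[255,[-1.5,3,0],0],[255,[-1.5,4,0],0],[255,[-1.5,4,0],0],[255,[-1.5,4,0],0],[255,[-1.5,4,0],0],[255,[-1.5,4,0],0]]}}

```text
time: 12.9
position: [0.4807, -0.0529, 0.2102]
eef_rot: [0.998, 0.067, 0.001, 0.0]
contact_force: [1.0, -0.1, -0.5]
width: 0.0523
```

Request:
{"name": "drive_tool", "arguments": {"moves": [[255,[-1.5,4,0],0],[255,[-1.5,3,0],0],[255,[-1,1,0],0],[255,[0,0,0],0],[255,[0,0,0],0]]}}

```text
time: 13.4
position: [0.4526, -0.1354, 0.2099]
eef_rot: [0.998, 0.067, 0.001, 0.0]
contact_force: [-0.1, 0.2, -0.6]
width: 0.0523
```

```bash
python3 -c "
from h import *
cap('wrist','w8'); cap('side','s8'); 
go((.4665,-.182,.2,.132))
a=cv2.imread('pics/w8.png');b=cv2.imread('pics/s8.png')
cv2.imwrite('pics/z8.png',cv2.resize(np.hstack([a,b]),None,fx=.62,fy=.62))"
```

```text
t 13.5 pos [ 0.4529 -0.1345  0.2098] yaw 0.1361 w 0.0524 F [ 0.5 -0.2 -1.3]
-> [ 0.4665 -0.182   0.2   ] shift cm [0.7  4.89 0.98] turn 0.004
```

View pics/z8.png

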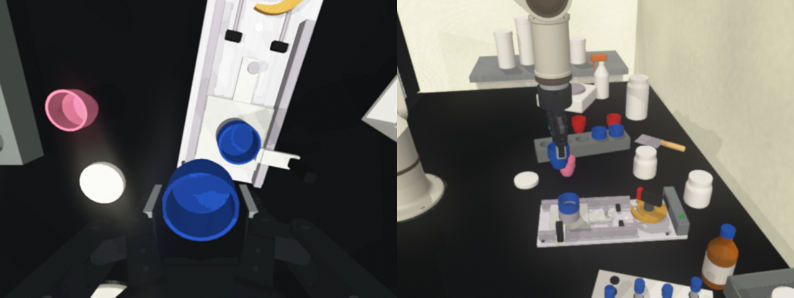

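Request:
{"name": "drive_tool", "arguments": {"moves": [[255,[0.3,2.5,1],0.003],[255,[0.4,2.4,1],0],[255,[0,0,2],0],[255,[0,0,1],0],[255,[0,0,0],0],[255,[0,0,0],0]]}}

```text
time: 14.1
position: [0.4659, -0.1822, 0.1596]
eef_rot: [0.998, 0.067, 0.0, -0.0]
contact_force: [0.8, -0.1, -0.1]
width: 0.0523
```

```bash
python3 -c "
from h import *
cap('wrist','w9');cap('side','s9')
go((.4665,-.182,.11,.132))
a=cv2.imread('pics/w9.png')[150:450,150:500];b=cv2.imread('pics/s9.png')[220:440,170:400]
cv2.imwrite('pics/z9.png',np.hstack([a,cv2.resize(b,(350,300))]))"
```

```text
t 14.2 pos [ 0.4662 -0.1829  0.1602] yaw 0.1324 w 0.0524 F [ 0.2  0.  -0.8]
-> [ 0.4665 -0.182   0.11  ] shift cm [ 0.03 -0.09  5.02] turn 0.0
```

View pics/z9.png

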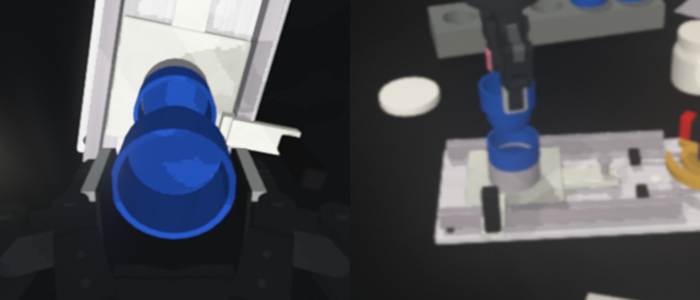

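```bash
python3 -c "
from h import *
c=load('s9')
for z in(.057,.0835,.16):
    u,v=proj(c,(.4665,-.182,z)); print(u,v,(u-170)*350/230,(v-220)*300/220)"
```

```text
277.46528124552316 333.647869105471 163.53412363449175 154.9743669620059
276.6607953106731 320.48424116754944 162.30990590754604 137.02396522847653
274.1842548149102 279.9611490323273 158.54125732703727 81.76520322590083
```

Request:
{"name": "drive_tool", "arguments": {"moves": [[255,[0,0,1],0],[255,[0,0,0.7],0],[255,[0,0,0.7],0],[255,[0,0,0.7],0],[255,[0,0,0],0]]}}

```text
time: 14.7
position: [0.4647, -0.1833, 0.1271]
eef_rot: [0.998, 0.065, -0.001, -0.001]
contact_force: [0.7, -0.3, -0.9]
width: 0.0523
```

Request:
{"name": "drive_tool", "arguments": {"moves": [[255,[0.1,-0.1,0.5],0],[255,[0,0,0.5],0],[255,[0,0,0.4],0],[255,[0,0,0],0],[255,[0,0,0],0]]}}

```text
time: 15.2
position: [0.4664, -0.1824, 0.1142]
eef_rot: [0.998, 0.065, -0.0, -0.0]
contact_force: [0.5, -0.6, -0.6]
width: 0.0522
```

```bash
python3 -c "
from h import *
go((.4665,-.182,.11,.132))"
```

```text
t 15.2 pos [ 0.4664 -0.1824  0.1142] yaw 0.1309 w 0.0522 F [ 0.5 -0.6 -0.6]
-> [ 0.4665 -0.182   0.11  ] shift cm [ 0.02 -0.04  0.42] turn -0.001
```

Request:
{"name": "drive_tool", "arguments": {"moves": [[255,[0,0,0.2],0],[255,[0,0,0.2],0],[255,[0,0,0],0],[255,[0,0,0],0]]}}

```text
time: 15.6
position: [0.4666, -0.1825, 0.1105]
eef_rot: [0.998, 0.065, 0.0, 0.0]
contact_force: [-0.3, 0.3, 0.2]
width: 0.0523
```

Request:
{"name": "drive_tool", "arguments": {"moves": [[255,[0,0,0.15],0],[255,[0,0,0],0],[0,[0,0,0],0],[0,[0,0,0],0],[0,[0,0,0],0],[0,[0,0,0],0],[0,[0,0,-2],0],[0,[0,0,-4],0],[0,[0,0,-4],0],[0,[0,0,0],0]]}}

```text
time: 16.6
position: [0.4698, -0.1833, 0.2137]
eef_rot: [0.998, 0.065, 0.004, 0.002]
contact_force: [0.5, -0.6, -0.3]
width: 0.0853
```

```bash
python3 -c "
from h import *
cap('wrist','w10'); cap('side','s10')
go((.60,.195,.20,.132))
a=cv2.imread('pics/w10.png')[150:450,150:500];b=cv2.imread('pics/s10.png')[220:440,170:400]
cv2.imwrite('pics/z10.png',np.hstack([a,cv2.resize(b,(350,300))]))"
```

```text
t 16.7 pos [ 0.4668 -0.1829  0.2096] yaw 0.1304 w 0.0852 F [ 0.8  0.3 -0.4]
-> [0.6   0.195 0.2  ] shift cm [ 18.12 -35.74   0.93] turn -0.002
```

View pics/z10.png

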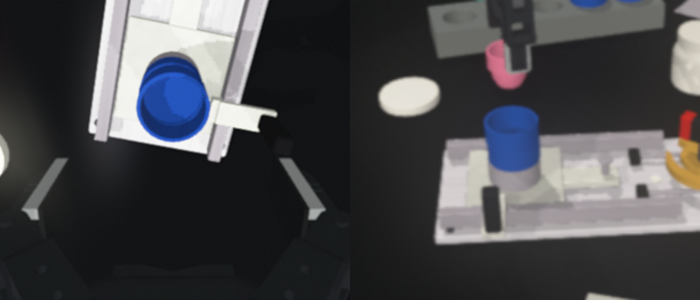

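Two nested upright. Now cup C at about (0.601, 0.196).

Request:
{"name": "drive_tool", "arguments": {"moves": [[0,[1.5,-3,0],0],[0,[2,-4,0],0],[0,[2,-4,0],0],[0,[2,-4,0],0],[0,[2,-4,0],0],[0,[2,-4,0],0],[0,[2,-4,0],0],[0,[1.5,-3,0],0],[0,[0,0,0],0],[0,[0,0,0],0]]}}

```text
time: 17.7
position: [0.5747, 0.1352, 0.2068]
eef_rot: [0.998, 0.067, -0.002, 0.0]
contact_force: [-0.0, -1.2, 0.8]
width: 0.0856
```

```bash
python3 -c "
from h import *
cap('wrist','w11'); blue('w11')
go((.6008,.1958,.12,.132))"
```

```text
w11 [624.  386.7  39.   73. ] [ 0.459  -0.1812  0.058 ]
w11 [253.2 194.9  71.   71. ] [0.6011 0.1963 0.058 ]
w11 [246.1 111.2  78.   81. ] [0.6636 0.2059 0.058 ]
t 17.75 pos [0.5749 0.1336 0.207 ] yaw 0.131 w 0.0856 F [-0.9 -0.2 -0.1]
-> [0.6008 0.1958 0.12  ] shift cm [ 3.41 -5.83  8.69] turn -0.001
```

View pics/w11.png

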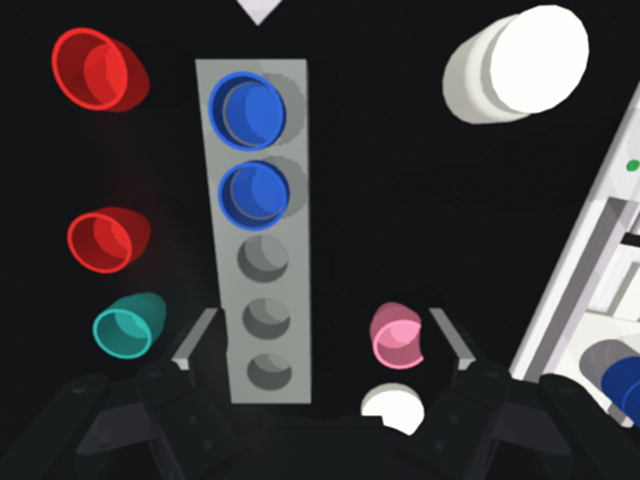

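Both remaining cups are in place ((253,195) and (246,111)).

Request:
{"name": "drive_tool", "arguments": {"moves": [[0,[1.7,-2.9,0],0],[0,[1.7,-2.9,1],0],[0,[0,0,4],0],[0,[0,0,3],0],[0,[0,0,0],0],[0,[0,0,0],0]]}}

```text
time: 18.35
position: [0.6019, 0.1945, 0.1284]
eef_rot: [0.998, 0.064, -0.001, 0.001]
contact_force: [0.7, -0.6, -0.3]
width: 0.0857
```

```bash
python3 -c "
from h import *
go((.6008,.1958,.069,.132))"
```

```text
t 18.35 pos [0.6019 0.1945 0.1284] yaw 0.1287 w 0.0857 F [ 0.7 -0.6 -0.3]
-> [0.6008 0.1958 0.069 ] shift cm [-0.08 -0.14  5.94] turn -0.003
```

Request:
{"name": "drive_tool", "arguments": {"moves": [[0,[-0.1,-0.1,2.5],-0.003],[0,[0,0,2],0],[0,[0,0,1.2],0],[0,[0,0,0],0],[255,[0,0,0],0],[255,[0,0,0],0],[255,[0,0,0],0],[255,[0,0,0],0],[255,[0,0,0],0],[255,[0,0,0],0]]}}

```text
time: 19.35
position: [0.6026, 0.197, 0.0742]
eef_rot: [0.998, 0.067, 0.002, 0.0]
contact_force: [-1.2, -2.1, 7.7]
width: 0.052
```

```bash
python3 -c "
from h import *
go((.6008,.1958,.069,.132))"
```

```text
t 19.35 pos [0.6026 0.197  0.0742] yaw 0.1332 w 0.052 F [-1.2 -2.1  7.7]
-> [0.6008 0.1958 0.069 ] shift cm [-0.19  0.09  0.52] turn 0.001
```

Request:
{"name": "drive_tool", "arguments": {"moves": [[255,[0,0,-2],0],[255,[0,0,-4],0],[255,[0,0,-4],0],[255,[0,0,-4.5],0],[255,[-2,3,0],0],[255,[-2,4,0],0],[255,[-2,4,0],0],[255,[-2,4,0],0],[255,[-2,4,0],0],[255,[-2,4,0],0]]}}

```text
time: 20.35
position: [0.5122, -0.0481, 0.2177]
eef_rot: [0.998, 0.067, 0.001, 0.0]
contact_force: [0.8, -0.7, 0.4]
width: 0.0521
```

Request:
{"name": "drive_tool", "arguments": {"moves": [[255,[-2,4,0],0],[255,[-2,4,0],0],[255,[-1,2,0],0],[255,[0,0,0],0],[255,[0,0,0],0]]}}

```text
time: 20.85
position: [0.4768, -0.1524, 0.2175]
eef_rot: [0.998, 0.066, 0.001, 0.0]
contact_force: [-0.1, 0.9, -0.2]
width: 0.0521
```

```bash
python3 -c "
from h import *
cap('wrist','w12'); cap('side','s12'); 
go((.4665,-.182,.2,.132))
a=cv2.imread('pics/w12.png');b=cv2.imread('pics/s12.png')
cv2.imwrite('pics/z12.png',cv2.resize(np.hstack([a,b]),None,fx=.62,fy=.62))"
```

```text
t 20.95 pos [ 0.4772 -0.1508  0.2174] yaw 0.136 w 0.052 F [ 0.6  1.2 -0.8]
-> [ 0.4665 -0.182   0.2   ] shift cm [-1.49  2.94  1.73] turn 0.004
```

View pics/z12.png

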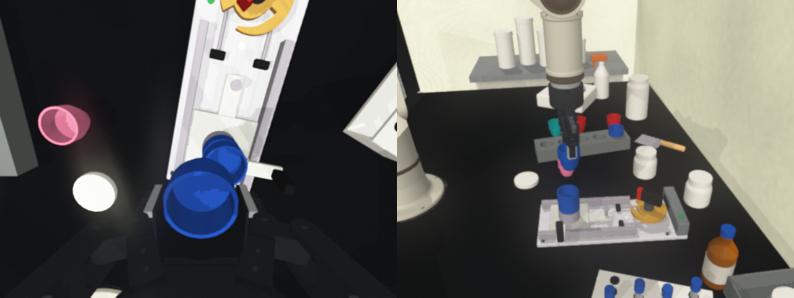

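Request:
{"name": "drive_tool", "arguments": {"moves": [[255,[-0.8,1.5,0],0.003],[255,[-0.7,1.5,1],0],[255,[0,0,1],0],[255,[0,0,0.7],0],[255,[0,0,0],0],[255,[0,0,0],0]]}}

```text
time: 21.55
position: [0.4658, -0.183, 0.1895]
eef_rot: [0.998, 0.066, -0.0, -0.001]
contact_force: [0.2, -0.1, -0.5]
width: 0.0522
```

```bash
python3 -c "
from h import *
cap('wrist','w13');cap('side','s13')
go((.4665,-.182,.14,.132))
c=load('s13')
for z in (.11,.1905-.0312+.028, .1905-.0592): print(z,proj(c,(.4665,-.182,z)))
a=cv2.imread('pics/w13.png')[150:450,150:500];b=cv2.imread('pics/s13.png')[220:440,170:400]
cv2.imwrite('pics/z13.png',np.hstack([a,cv2.resize(b,(350,300))]))"
```

```text
t 21.65 pos [ 0.4661 -0.1835  0.19  ] yaw 0.1319 w 0.0521 F [-0.3 -0.3 -0.1]
-> [ 0.4665 -0.182   0.14  ] shift cm [ 0.06 -0.14  5.  ] turn -0.0
0.11 (np.float64(275.8296891488777), np.float64(306.88503226052427))
0.1873 (np.float64(273.2402909656819), np.float64(264.5152743938769))
0.1313 (np.float64(275.141463396032), np.float64(295.6237443308037))
```

View pics/z13.png

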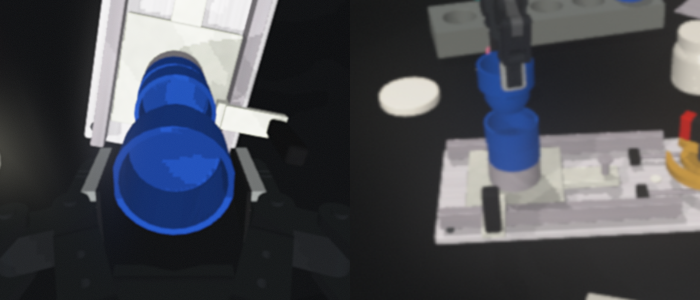

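Request:
{"name": "drive_tool", "arguments": {"moves": [[255,[0.2,-0.1,1],0],[255,[0,0,0.7],0],[255,[0,0,0.6],0],[255,[0,0,0.6],0],[255,[0,0,0.4],0],[255,[0,0,0.4],0],[255,[0,0,0.4],0],[255,[0,0,0],0],[255,[0,0,0],0]]}}

```text
time: 22.55
position: [0.4675, -0.1829, 0.1488]
eef_rot: [0.998, 0.065, 0.0, -0.0]
contact_force: [0.1, -0.3, 0.3]
width: 0.0525
```

Request:
{"name": "drive_tool", "arguments": {"moves": [[255,[0,0,0.3],0],[255,[0,0,0.2],0],[255,[0,0,0.2],0],[255,[0,0,0.1],0],[255,[0,0,0],0],[255,[0,0,0],0]]}}

```text
time: 23.15
position: [0.4675, -0.1829, 0.1408]
eef_rot: [0.998, 0.065, -0.0, -0.0]
contact_force: [0.0, -0.2, -1.2]
width: 0.0523
```

Request:
{"name": "drive_tool", "arguments": {"moves": [[255,[0,0,0.1],0],[255,[0,0,0.1],0],[255,[0,0,0],0],[255,[0,0,0],0]]}}

```text
time: 23.55
position: [0.4681, -0.1828, 0.1396]
eef_rot: [0.998, 0.065, 0.001, 0.0]
contact_force: [-1.0, -0.1, 5.7]
width: 0.0524
```

Request:
{"name": "drive_tool", "arguments": {"moves": [[0,[0,0,0],0],[0,[0,0,0],0],[0,[0,0,0],0],[0,[0,0,0],0],[0,[0,0,-2],0],[0,[0,0,-4],0],[0,[0,0,-3],0],[0,[0,0,0],0],[0,[0,0,0],0]]}}

```text
time: 24.45
position: [0.4676, -0.1832, 0.2292]
eef_rot: [0.998, 0.065, 0.001, 0.001]
contact_force: [0.4, 0.4, -0.5]
width: 0.0854
```

```bash
python3 -c "
from h import *
cap('wrist','w14'); cap('side','s14')
go((.6625,.2045,.22,.132))
a=cv2.imread('pics/w14.png')[150:450,150:500];b=cv2.imread('pics/s14.png')[220:440,170:400]
cv2.imwrite('pics/z14.png',np.hstack([a,cv2.resize(b,(350,300))]))"
```

```text
t 24.55 pos [ 0.4665 -0.1828  0.2277] yaw 0.1307 w 0.0857 F [-0.5  0.1 -0.7]
-> [0.6625 0.2045 0.22  ] shift cm [ 24.47 -35.84   0.76] turn -0.001
```

View pics/z14.png

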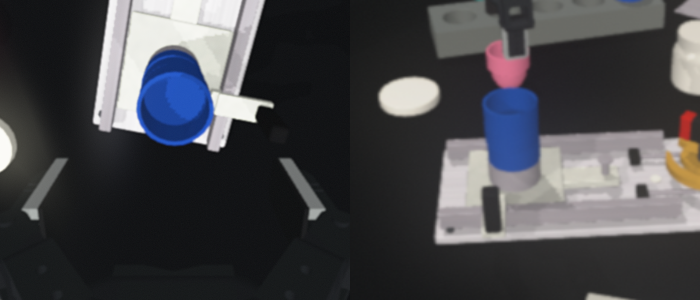

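Three nested. Last cup at about (0.6625, 0.2045).

Request:
{"name": "drive_tool", "arguments": {"moves": [[0,[2,-3,0],0],[0,[2.7,-4,0],0],[0,[2.7,-4,0],0],[0,[2.7,-4,0],0],[0,[2.7,-4,0],0],[0,[2.7,-4,0],0],[0,[2.7,-4,0],0],[0,[2,-3,0],0],[0,[0,0,0],0],[0,[0,0,0],0]]}}

```text
time: 25.55
position: [0.6274, 0.1422, 0.2266]
eef_rot: [0.998, 0.067, -0.002, -0.0]
contact_force: [-0.1, 0.1, -0.6]
width: 0.0854
```

```bash
python3 -c "
from h import *
cap('wrist','w15'); blue('w15')
go((.6625,.2045,.13,.132))"
```

```text
w15 [619.6 411.6  52.   65. ] [ 0.4651 -0.2071  0.058 ]
w15 [256.1 181.1  67.   66. ] [0.6622 0.2053 0.058 ]
t 25.6 pos [0.6276 0.1404 0.2269] yaw 0.1313 w 0.0855 F [-0.4 -1.1 -0.9]
-> [0.6625 0.2045 0.13  ] shift cm [ 4.33 -5.91  9.67] turn -0.001
```

View pics/w15.png

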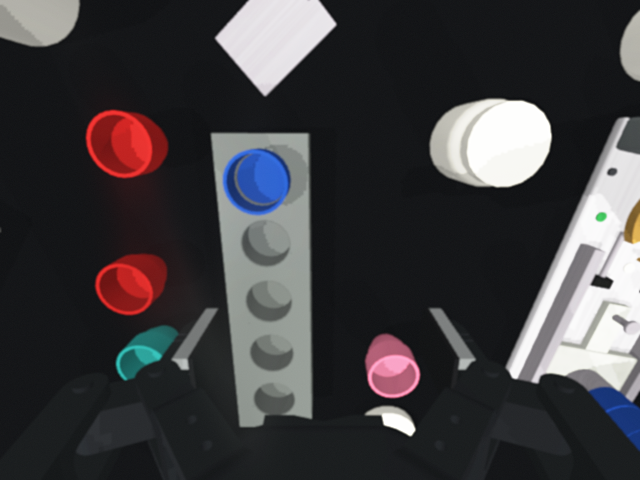

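The last cup is in place at (256,181), and nothing is in the fingers' way.

Request:
{"name": "drive_tool", "arguments": {"moves": [[0,[2.1,-3,0],0],[0,[2.1,-2.9,1],0],[0,[0,0,4],0],[0,[0,0,4],0],[0,[0,0,0.5],0],[0,[0,0,0],0],[0,[0,0,0],0]]}}

```text
time: 26.3
position: [0.6638, 0.2043, 0.1359]
eef_rot: [0.998, 0.065, 0.001, -0.0]
contact_force: [-0.1, 0.7, 0.3]
width: 0.0854
```

```bash
python3 -c "
from h import *
go((.6618,.2045,.069,.132))"
```

```text
t 26.3 pos [0.6638 0.2043 0.1359] yaw 0.1293 w 0.0854 F [-0.1  0.7  0.3]
-> [0.6618 0.2045 0.069 ] shift cm [-0.21 -0.04  6.69] turn -0.003
```

Request:
{"name": "drive_tool", "arguments": {"moves": [[0,[-0.2,0,3],-0.003],[0,[0,0,2.2],0],[0,[0,0,1.3],0],[0,[0,0,0],0],[255,[0,0,0],0],[255,[0,0,0],0],[255,[0,0,0],0],[255,[0,0,0],0],[255,[0,0,0],0],[255,[0,0,0],0]]}}

```text
time: 27.3
position: [0.6623, 0.2042, 0.0715]
eef_rot: [0.998, 0.066, 0.002, 0.0]
contact_force: [-0.3, -2.3, 6.3]
width: 0.0521
```

Request:
{"name": "drive_tool", "arguments": {"moves": [[255,[0,0,-2],0],[255,[0,0,-4],0],[255,[0,0,-4],0],[255,[0,0,-4],0],[255,[0,0,-3],0],[255,[-2,3,0],0],[255,[-2.7,4,0],0],[255,[-2.7,4,0],0],[255,[-2.7,4,0],0],[255,[-2.7,4,0],0]]}}

```text
time: 28.3
position: [0.5581, -0.0017, 0.2405]
eef_rot: [0.998, 0.067, 0.001, 0.0]
contact_force: [0.4, -0.7, -0.5]
width: 0.0528
```

Request:
{"name": "drive_tool", "arguments": {"moves": [[255,[-2.7,4,0],0],[255,[-2.7,4,0],0],[255,[-2.7,4,0],0],[255,[-1,2,0],0],[255,[0,0,0],0],[255,[0,0,0],0]]}}

```text
time: 28.9
position: [0.4879, -0.1513, 0.2402]
eef_rot: [0.998, 0.067, 0.001, 0.0]
contact_force: [1.1, 0.2, -1.8]
width: 0.0526
```

```bash
python3 -c "
from h import *
cap('wrist','w16'); cap('side','s16'); 
go((.4665,-.182,.23,.132))
a=cv2.imread('pics/w16.png');b=cv2.imread('pics/s16.png')
cv2.imwrite('pics/z16.png',cv2.resize(np.hstack([a,b]),None,fx=.62,fy=.62))"
```

```text
t 29.0 pos [ 0.4884 -0.1498  0.2398] yaw 0.1365 w 0.0524 F [-0.1  0.9 -1.5]
-> [ 0.4665 -0.182   0.23  ] shift cm [-2.61  2.89  0.97] turn 0.005
```

View pics/z16.png

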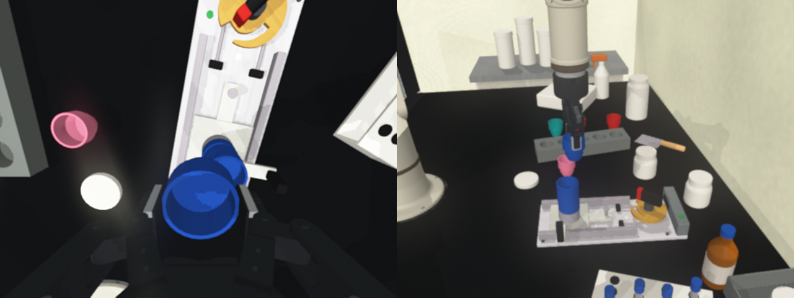

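Request:
{"name": "drive_tool", "arguments": {"moves": [[255,[-1.3,1.5,0],0.004],[255,[-1.2,1.5,0.5],0],[255,[0,0,1],0],[255,[0,0,0.5],0],[255,[0,0,0],0],[255,[0,0,0],0]]}}

```text
time: 29.6
position: [0.4674, -0.1831, 0.2189]
eef_rot: [0.998, 0.066, 0.0, -0.0]
contact_force: [0.1, -0.6, -1.0]
width: 0.0525
```

```bash
python3 -c "
from h import *
cap('wrist','w17');cap('side','s17')
go((.4668,-.182,.1635,.132))
a=cv2.imread('pics/w17.png')[150:450,150:500];b=cv2.imread('pics/s17.png')[200:420,170:400]
cv2.imwrite('pics/z17.png',np.hstack([a,cv2.resize(b,(350,300))]))"
```

```text
t 29.7 pos [ 0.4674 -0.1838  0.2191] yaw 0.1314 w 0.052 F [ 0.3 -0.1 -0.5]
-> [ 0.4668 -0.182   0.1635] shift cm [-0.04 -0.18  5.56] turn -0.001
```

View pics/z17.png

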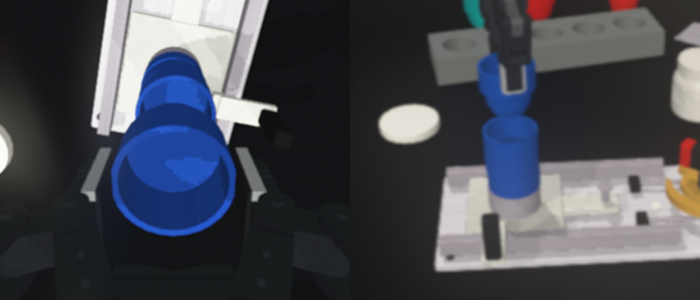

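Request:
{"name": "drive_tool", "arguments": {"moves": [[255,[0,-0.2,1],0],[255,[0,0,1],0],[255,[0,0,0.7],0],[255,[0,0,0.6],0],[255,[0,0,0.5],0],[255,[0,0,0.4],0],[255,[0,0,0.4],0],[255,[0,0,0.3],0],[255,[0,0,0],0],[255,[0,0,0],0]]}}

```text
time: 30.7
position: [0.4665, -0.1827, 0.1699]
eef_rot: [0.998, 0.065, 0.0, 0.0]
contact_force: [0.2, -0.4, -0.4]
width: 0.0522
```

Request:
{"name": "drive_tool", "arguments": {"moves": [[255,[0,0,0.2],0],[255,[0,0,0.2],0],[255,[0,0,0.1],0],[255,[0,0,0],0],[255,[0,0,0],0]]}}

```text
time: 31.2
position: [0.4665, -0.1827, 0.1648]
eef_rot: [0.998, 0.065, 0.0, -0.0]
contact_force: [-0.2, -0.1, -1.2]
width: 0.0522
```

Request:
{"name": "drive_tool", "arguments": {"moves": [[255,[0,0,0.1],0],[255,[0,0,0.1],0],[255,[0,0,0],0]]}}

```text
time: 31.5
position: [0.467, -0.1827, 0.1634]
eef_rot: [0.998, 0.065, 0.001, 0.0]
contact_force: [-0.7, -0.8, 4.3]
width: 0.0523
```

Seated (4 N contact); release and retreat.

Request:
{"name": "drive_tool", "arguments": {"moves": [[0,[0,0,0],0],[0,[0,0,0],0],[0,[0,0,0],0],[0,[0,0,0],0],[0,[0,0,-2],0],[0,[0,0,-4],0],[0,[0,0,-3],0],[0,[0,0,0],0],[0,[0,0,0],0]]}}

```text
time: 32.4
position: [0.4666, -0.183, 0.2532]
eef_rot: [0.998, 0.065, 0.0, 0.001]
contact_force: [-1.5, -0.3, -0.1]
width: 0.0852
```

```bash
python3 -c "
from h import *
cap('wrist','w18'); cap('side','s18')
go((.60,-.19,.25))
c=load('s18')
for z in (.057,.0835,.11,.1365,.163): print(z,proj(c,(.4665,-.182,z)))
a=cv2.imread('pics/w18.png');b=cv2.imread('pics/s18.png')
cv2.imwrite('pics/z18.png',cv2.resize(np.hstack([a,b]),None,fx=.62,fy=.62))"
```

```text
t 32.5 pos [ 0.4655 -0.1826  0.2517] yaw 0.1297 w 0.0853 F [-0.1  0.7 -0.5]
-> [ 0.6  -0.19  0.25] shift cm [13.24  2.47  0.15] turn 
0.057 (np.float64(277.46528124552316), np.float64(333.647869105471))
0.0835 (np.float64(276.6607953106731), np.float64(320.48424116754944))
0.11 (np.float64(275.8296891488777), np.float64(306.88503226052427))
0.1365 (np.float64(274.97061924748743), np.float64(292.82825877985897))
0.163 (np.float64(274.0821501381046), np.float64(278.2904324691579))
```

View pics/z18.png

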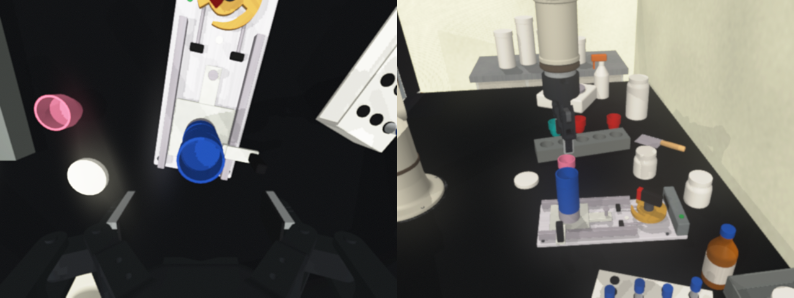

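All four are stacked upright, so on to the cam.

Request:
{"name": "drive_tool", "arguments": {"moves": [[0,[3,0.6,0],0],[0,[3.5,0.6,0],0],[0,[3.5,0.6,0],0],[0,[2,0.6,0],0],[0,[0,0,0],0],[0,[0,0,0],0]]}}

```text
time: 33.1
position: [0.5875, -0.1903, 0.2508]
eef_rot: [0.998, 0.065, -0.002, -0.001]
contact_force: [-0.9, -0.2, -0.6]
width: 0.0854
```

```bash
python3 -c "
from h import *
cap('wrist','w19')
go((.665,-.196,.25))"
```

```text
t 33.15 pos [ 0.5871 -0.1905  0.2513] yaw 0.1302 w 0.0853 F [-0.8  0.2  0.2]
-> [ 0.665 -0.196  0.25 ] shift cm [7.65 1.56 0.1 ] turn
```

View pics/w19.png

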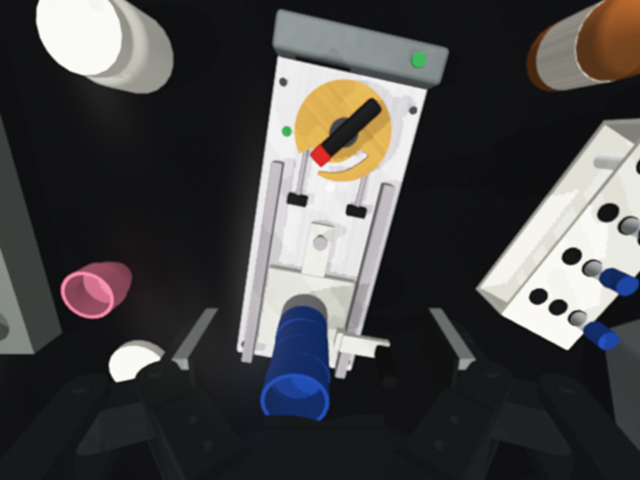

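```bash
python3 -c "
from h import *
im=cv2.imread('pics/w19.png')[60:220,260:440]
cv2.imwrite('pics/z19.png',cv2.resize(im,None,fx=3.6,fy=3.6,interpolation=cv2.INTER_CUBIC))"
```

```text
(no output)
```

View pics/z19.png

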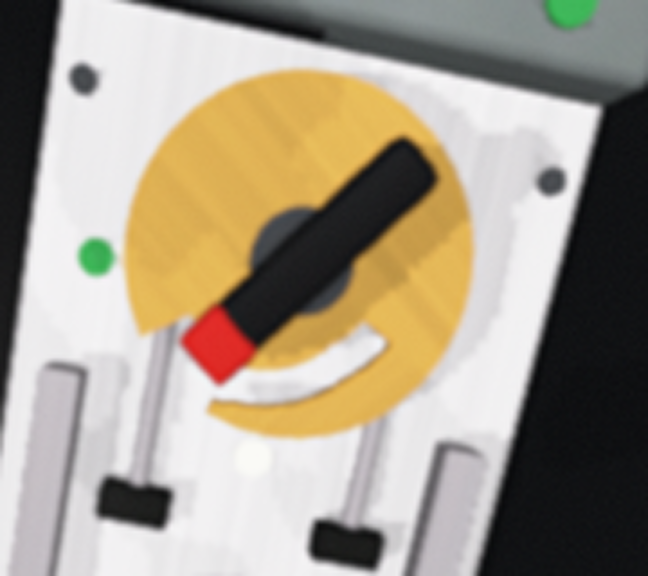

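```bash
python3 -c "
from h import *
c=load('w19')
f=lambda u,v,z: onplane(c,260+u/3.6,60+v/3.6,z)
a=f(200,363,.094);b=f(422,158,.094);print(a,b,(a+b)/2,np.linalg.norm(a-b),np.arctan2(*(b-a)[[1,0]]))
print('disc',f(299,253,.041),f(125,253,.041),f(473,253,.041))
m=(a+b)/2
go((.6655,-.197,.2))"
```

```text
[ 0.64679088 -0.17580783  0.094     ] [ 0.69531648 -0.21768626  0.094     ] [ 0.67105368 -0.19674704  0.094     ] 0.06409787040316872 -0.7120028062614999
disc [ 0.6738584  -0.19722797  0.041     ] [ 0.66796451 -0.15224488  0.041     ] [ 0.67974951 -0.2421899   0.041     ]
t 33.15 pos [ 0.5871 -0.1905  0.2513] yaw 0.1302 w 0.0853 F [-0.8  0.2  0.2]
-> [ 0.6655 -0.197   0.2   ] shift cm [7.7  1.67 5.1 ] turn
```

```bash
python3 -c "
from h import *
print(robot.sense()['joints'].round(3))"
```

```text
[ 0.767  0.494 -0.678  1.627  0.332  1.142 -1.434]
```

Request:
{"name": "drive_tool", "arguments": {"moves": [[0,[2,0.4,0],0],[0,[2,0.4,0],0],[0,[0,0,0],0.14],[0,[0,0,0],0.14],[0,[0,0,0],0.14],[0,[0,0,0],0.14],[0,[0,0,0],0.14],[0,[0,0,0],0.13],[0,[0,0,0],0],[0,[0,0,0],0]]}}

```text
time: 34.15
position: [0.6284, -0.1938, 0.2529]
eef_rot: [0.94, -0.341, -0.0, 0.0]
contact_force: [0.4, -0.3, 0.0]
width: 0.0856
```

```bash
python3 -c "
from h import *
print(robot.sense()['joints'].round(3))
cap('wrist','w20')
go((.6685,-.197,.2,-.70))"
```

```text
[ 0.598  0.523 -0.486  1.525  0.258  1.158 -2.204]
t 34.2 pos [ 0.6286 -0.1938  0.2528] yaw -0.6973 w 0.0856 F [ 0.8 -0.7  1.1]
-> [ 0.6685 -0.197   0.2   ] shift cm [ 3.27 -2.32  5.28] turn 0.003
```

View pics/w20.png

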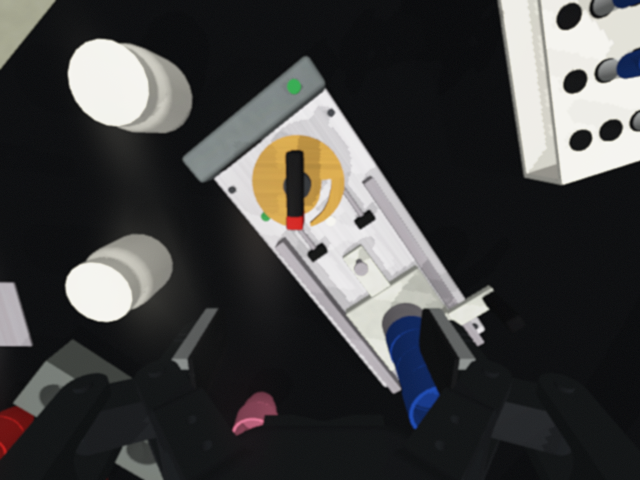

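Request:
{"name": "drive_tool", "arguments": {"moves": [[0,[1.6,-1.2,1],0.003],[0,[1.6,-1.1,2],0],[0,[0,0,2],0],[0,[0,0,0],0],[0,[0,0,0],0],[0,[0,0,0],0]]}}

```text
time: 34.8
position: [0.6689, -0.197, 0.2043]
eef_rot: [0.939, -0.344, 0.001, -0.0]
contact_force: [0.4, -0.3, 0.0]
width: 0.0855
```

```bash
python3 -c "
from h import *
cap('wrist','w21')
go((.6685,-.197,.078,-.70))"
```

```text
t 34.85 pos [ 0.669  -0.197   0.2045] yaw -0.7029 w 0.0853 F [0.6 0.7 0. ]
-> [ 0.6685 -0.197   0.078 ] shift cm [-0.07  0.04 12.65] turn -0.003
```

View pics/w21.png

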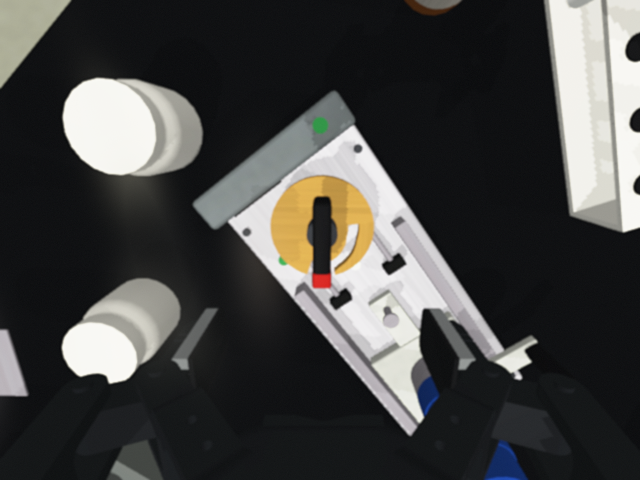

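```bash
python3 -c "
from h import *
c=load('w21')
a=onplane(c,321,288,.094);b=onplane(c,321.5,197,.094);print(a,b,(a+b)/2,np.linalg.norm(a-b),np.arctan2(*(b-a)[[1,0]]))
a=onplane(c,322,278,.041);b=onplane(c,322,177,.041);print('disc',(a+b)/2)
print(onplane(c,321,260,.078))
j=onplane(c,100,350,.09);print('jar',j)"
```

```text
[ 0.64737436 -0.17565245  0.094     ] [ 0.7003082  -0.22114219  0.094     ] [ 0.67384128 -0.19839732  0.094     ] 0.06979475387605995 -0.7099085958347353
disc [ 0.67091359 -0.19637694  0.041     ]
[ 0.66025197 -0.18646783  0.078     ]
jar [0.72141338 0.00195939 0.09      ]
```

Request:
{"name": "drive_tool", "arguments": {"moves": [[0,[0,0,4],-0.005],[0,[0,0,4],0],[0,[0,0,3],0],[0,[0,0,1.5],0],[0,[0,0,0],0],[0,[0,0,0],0]]}}

```text
time: 35.45
position: [0.6698, -0.1969, 0.0796]
eef_rot: [0.94, -0.342, 0.001, -0.0]
contact_force: [-0.5, -0.3, 0.4]
width: 0.0857
```

```bash
python3 -c "
from h import *
cap('wrist','w22')
go((.6695,-.1975,.078,-.707))"
```

```text
t 35.5 pos [ 0.6703 -0.197   0.0803] yaw -0.6982 w 0.0859 F [-0.  -0.4  0.2]
-> [ 0.6695 -0.1975  0.078 ] shift cm [-0.03  0.09  0.23] turn 0.009
```

View pics/w22.png

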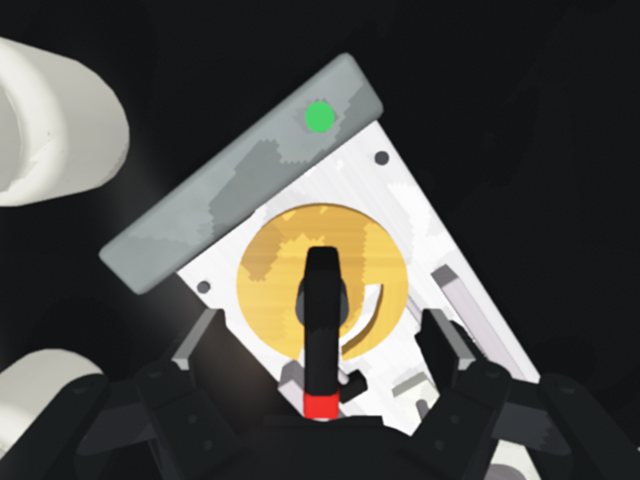

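Request:
{"name": "drive_tool", "arguments": {"moves": [[255,[0,0,0],0.005],[255,[0,0,0],0],[255,[0,0,0],0],[255,[0,0,0],0],[255,[0,0,0],0],[255,[0,0,0],0],[255,[0,0,0],0],[255,[0,0,0],0]]}}

```text
time: 36.3
position: [0.67, -0.1961, 0.0803]
eef_rot: [0.939, -0.344, 0.001, -0.001]
contact_force: [-2.4, 2.0, 10.1]
width: 0.0133
```

```bash
python3 -c "
from h import *
go();print(robot.sense()['moment'])"
```

```text
t 36.3 pos [ 0.67   -0.1961  0.0803] yaw -0.7029 w 0.0133 F [-2.4  2.  10.1]
[ 0.60453889  0.28945312 -0.10941221]
```

Gripped. Turn counter-clockwise (negative about tool z) toward 0.

Request:
{"name": "drive_tool", "arguments": {"moves": [[255,[0,0,0],-0.1],[255,[0,0,0],-0.1],[255,[0,0,0],-0.1],[255,[0,0,0],0]]}}

```text
time: 36.7
position: [0.6698, -0.1965, 0.0803]
eef_rot: [0.98, -0.199, 0.001, -0.0]
contact_force: [-3.4, 1.7, 12.3]
width: 0.0132
```

```bash
python3 -c "
from h import *
go();print(robot.sense()['moment'])"
```

```text
t 36.7 pos [ 0.6698 -0.1965  0.0803] yaw -0.4004 w 0.0132 F [-3.4  1.7 12.3]
[0.54520721 0.48594186 0.05844746]
```

Request:
{"name": "drive_tool", "arguments": {"moves": [[255,[0,0,0],-0.1],[255,[0,0,0],-0.1],[255,[0,0,0],-0.1],[255,[0,0,0],-0.03],[255,[0,0,0],0],[255,[0,0,0],0]]}}

```text
time: 37.3
position: [0.6696, -0.197, 0.0803]
eef_rot: [0.999, -0.037, 0.001, 0.0]
contact_force: [-3.3, -0.4, 11.3]
width: 0.0131
```

```bash
python3 -c "
from h import *
go();print(robot.sense()['moment'])"
```

```text
t 37.3 pos [ 0.6696 -0.197   0.0803] yaw -0.0735 w 0.0131 F [-3.3 -0.4 11.3]
[0.5619501  0.56826287 0.05797618]
```

Request:
{"name": "drive_tool", "arguments": {"moves": [[255,[0,0,0],-0.03],[255,[0,0,0],-0.02],[255,[0,0,0],0]]}}

```text
time: 37.6
position: [0.6696, -0.1971, 0.0803]
eef_rot: [1.0, -0.014, 0.001, -0.0]
contact_force: [-3.4, 1.4, 11.7]
width: 0.0133
```

```bash
python3 -c "
from h import *
go();print(robot.sense()['moment'])"
```

```text
t 37.6 pos [ 0.6696 -0.1971  0.0803] yaw -0.0276 w 0.0133 F [-3.4  1.4 11.7]
[ 0.35246844  0.67518103 -1.66526155]
```

Stop reached (the moment jumped to −1.7 N m). Release and check.

Request:
{"name": "drive_tool", "arguments": {"moves": [[0,[0,0,0],0],[0,[0,0,0],0],[0,[0,0,0],0],[0,[0,0,0],0],[0,[0,0,0],0],[0,[0,0,-3],0],[0,[0,0,-4],0],[0,[0,0,-4],0],[0,[0,0,0],0],[0,[0,0,0],0]]}}

```text
time: 38.6
position: [0.6693, -0.1969, 0.1892]
eef_rot: [1.0, -0.012, 0.001, 0.0]
contact_force: [-0.9, -0.6, -0.9]
width: 0.0856
```

Request:
{"name": "drive_tool", "arguments": {"moves": [[0,[-3,0,-2],0],[0,[-4,0,-2],0],[0,[-4,0,0],0],[0,[0,0,0],0],[0,[0,0,0],0]]}}

```text
time: 39.1
position: [0.557, -0.1948, 0.2266]
eef_rot: [1.0, -0.012, -0.001, 0.0]
contact_force: [1.3, -0.1, 0.4]
width: 0.0858
```

```bash
python3 -c "
from h import *
cap('wrist','w23');cap('side','s23')
go()
a=cv2.imread('pics/w23.png');b=cv2.imread('pics/s23.png')
cv2.imwrite('pics/z23.png',cv2.resize(np.hstack([a,b]),None,fx=.62,fy=.62))"
```

```text
t 39.2 pos [ 0.559  -0.1943  0.2272] yaw -0.0234 w 0.0857 F [ 0.8 -0.4 -0.7]
```

View pics/w23.png

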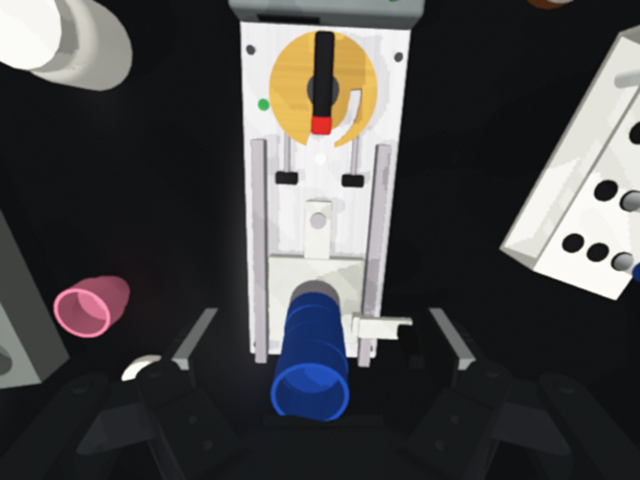

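View pics/z23.png

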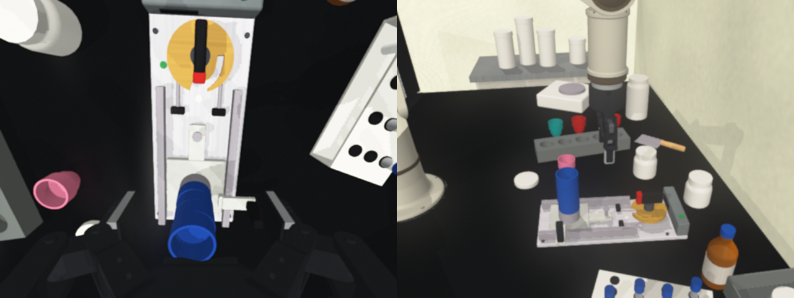

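Cam is open: the handle is in line and the mouth at about (320,140) faces the stud at (318,220). Now push the carriage with closed fingers behind the post.

Request:
{"name": "drive_tool", "arguments": {"moves": [[255,[0,4,0],0.045],[255,[0,4,0],0],[255,[-2,0,0],0],[255,[-4,0,0],0],[255,[-4,0,0],0],[255,[-4,0,0],0],[255,[-1,0,0],0],[255,[0,0,0],0],[255,[0,0,0],0]]}}

```text
time: 40.1
position: [0.4073, -0.2642, 0.2282]
eef_rot: [0.999, -0.034, 0.001, 0.0]
contact_force: [0.9, 0.0, 1.7]
width: 0.0002
```

```bash
python3 -c "
from h import *
cap('wrist','w24')
go((.4084,-.2739,.12,-.069),(.4084,-.2739,.076,-.069))"
```

```text
t 40.15 pos [ 0.4075 -0.264   0.2282] yaw -0.067 w -0.0003 F [ 0.7  0.9 -0.3]
-> [ 0.4084 -0.2739  0.12  ] shift cm [ 0.13  0.99 10.82] turn 0.002
-> [ 0.4084 -0.2739  0.076 ] shift cm [-0.01  0.    4.4 ] turn 0.002
```

View pics/w24.png

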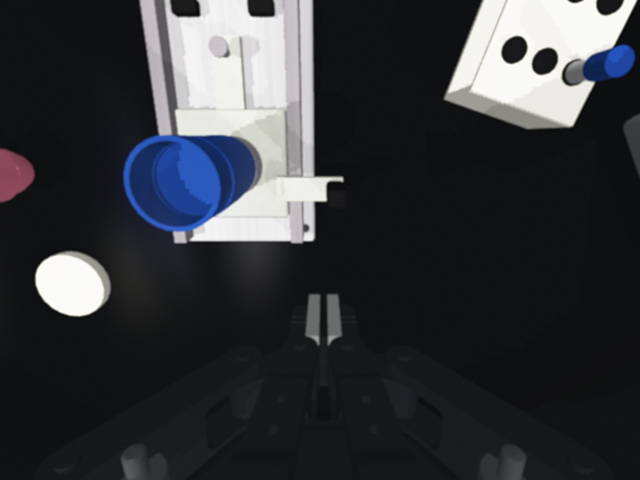

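```bash
python3 -c "
from h import *
c=load('w24')
print(proj(c,(.4403,-.2761,.0965)),proj(c,(.4403,-.2761,.0755)),proj(c,(.4403,-.2761,.042)))
im=cv2.imread('pics/w24.png')[150:250,270:390]
cv2.imwrite('pics/z24.png',cv2.convertScaleAbs(cv2.resize(im,None,fx=5,fy=5,interpolation=cv2.INTER_CUBIC),alpha=2.5))"
```

```text
(np.float64(336.16205630950253), np.float64(200.25169476108118)) (np.float64(335.2084464620245), np.float64(195.65871964359872)) (np.float64(333.9429452447417), np.float64(189.56354810411054))
```

View pics/z24.png

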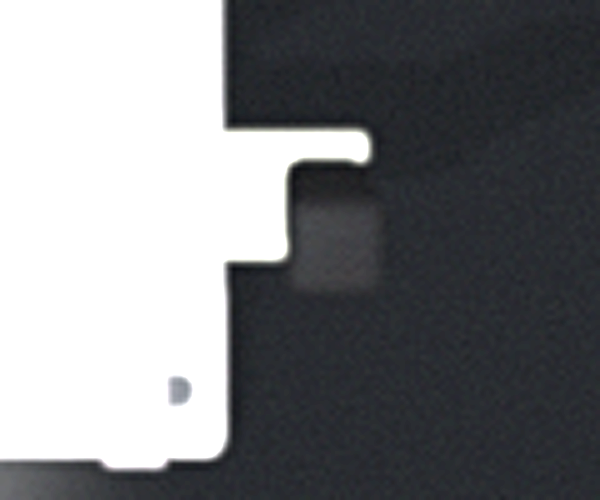

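Post top at (337,200) matches the predicted (336,200). Lower behind it.

Request:
{"name": "drive_tool", "arguments": {"moves": [[255,[0.1,1,3],0],[255,[0,0,4],0],[255,[0,0,4],0],[255,[0,0,3],0],[255,[0,0,1.2],0],[255,[0,0,0],0],[255,[0,0,0],0]]}}

```text
time: 40.85
position: [0.4072, -0.274, 0.0766]
eef_rot: [0.999, -0.034, 0.001, 0.0]
contact_force: [0.4, -0.9, -0.4]
width: 0.0001
```

```bash
python3 -c "
from h import *
go((.4084,-.2739,.076,-.069))"
```

```text
t 40.85 pos [ 0.4072 -0.274   0.0766] yaw -0.0672 w 0.0001 F [ 0.4 -0.9 -0.4]
-> [ 0.4084 -0.2739  0.076 ] shift cm [ 0.12 -0.01  0.06] turn 0.002
```

Request:
{"name": "drive_tool", "arguments": {"moves": [[255,[0.5,0,0],0],[255,[0.4,0,0],0],[255,[0.3,0,0],0],[255,[0.3,0,0],0],[255,[0.3,0,0],0],[255,[0.3,0,0],0],[255,[0,0,0],0]]}}

```text
time: 41.55
position: [0.4274, -0.2758, 0.0765]
eef_rot: [0.999, -0.034, 0.001, 0.0]
contact_force: [-0.7, 0.7, 4.8]
width: -0.0
```

Request:
{"name": "drive_tool", "arguments": {"moves": [[255,[0.4,0,0],0],[255,[0.4,0,0],0],[255,[0.4,0,0],0],[255,[0.4,0,0],0],[255,[0.4,0,0],0],[255,[0,0,0],0]]}}

```text
time: 42.15
position: [0.4475, -0.2771, 0.0764]
eef_rot: [0.999, -0.034, 0.001, 0.0]
contact_force: [-0.3, 0.3, 5.0]
width: 0.0002
```

```bash
python3 -c "
from h import *
cap('side','s25')
go()
im=cv2.imread('pics/s25.png')[180:420,200:500]
cv2.imwrite('pics/z25.png',cv2.resize(im,None,fx=2,fy=2))"
```

```text
t 42.2 pos [ 0.4475 -0.2771  0.0764] yaw -0.068 w -0.0002 F [ 0.8 -0.   6.4]
```

View pics/z25.png

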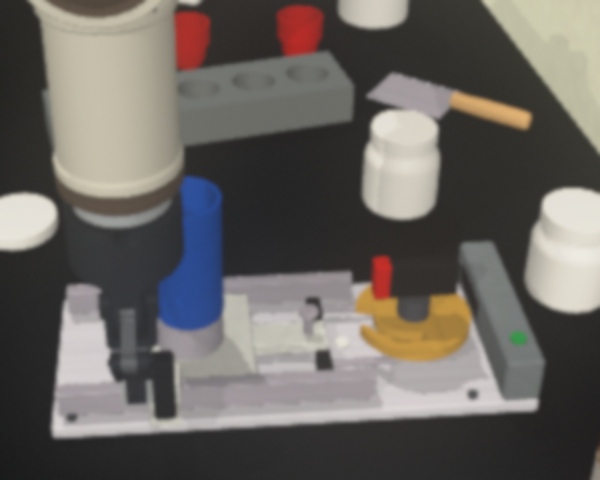

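Request:
{"name": "drive_tool", "arguments": {"moves": [[255,[0.4,0,0],0],[255,[0.4,0,0],0],[255,[0.4,0,0],0],[255,[0.4,0,0],0],[255,[0.4,0,0],0],[255,[0.4,0,0],0],[255,[0.4,0,0],0],[255,[0,0,0],0]]}}

```text
time: 43.0
position: [0.4752, -0.2788, 0.0764]
eef_rot: [0.999, -0.034, 0.001, 0.0]
contact_force: [0.2, 0.3, 6.3]
width: -0.0001
```

Request:
{"name": "drive_tool", "arguments": {"moves": [[255,[0.3,0,0],0],[255,[0.3,0,0],0],[255,[0.2,0,0],0],[255,[0.2,0,0],0],[255,[0,0,0],0]]}}

```text
time: 43.5
position: [0.4847, -0.2795, 0.0763]
eef_rot: [0.999, -0.034, 0.0, 0.0]
contact_force: [0.2, 0.6, 7.0]
width: 0.0003
```

```bash
python3 -c "
from h import *
cap('side','s26')
go()
im=cv2.imread('pics/s26.png')[180:420,200:500]
cv2.imwrite('pics/z26.png',cv2.resize(im,None,fx=2,fy=2))"
```

```text
t 43.55 pos [ 0.4847 -0.2795  0.0763] yaw -0.0681 w 0.0 F [-0.8 -0.8  6.1]
```

View pics/z26.png

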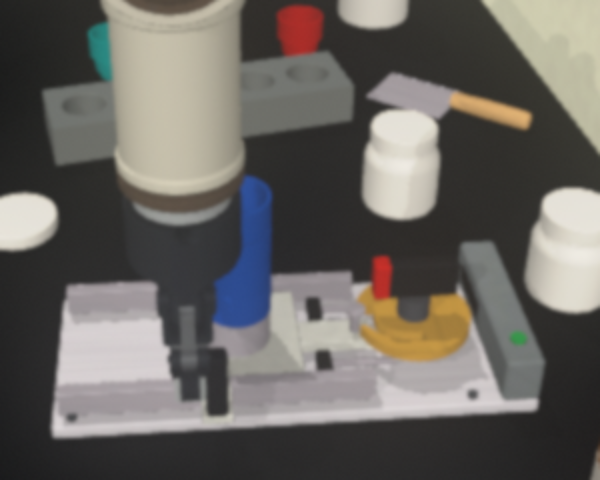

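Request:
{"name": "drive_tool", "arguments": {"moves": [[255,[0.2,0,0],0],[255,[0.2,0,0],0],[255,[0.1,0,0],0],[255,[0,0,0],0]]}}

```text
time: 43.95
position: [0.4895, -0.2798, 0.0763]
eef_rot: [0.999, -0.034, 0.0, 0.0]
contact_force: [-1.1, -0.3, 6.7]
width: -0.0
```

Request:
{"name": "drive_tool", "arguments": {"moves": [[255,[0.1,0,0],0],[255,[0.1,0,0],0],[255,[0,0,0],0]]}}

```text
time: 44.25
position: [0.4914, -0.2799, 0.0763]
eef_rot: [0.999, -0.034, 0.0, 0.0]
contact_force: [-0.6, -0.1, 7.2]
width: -0.0002
```

Request:
{"name": "drive_tool", "arguments": {"moves": [[255,[0.1,0,0],0],[255,[0.1,0,0],0],[255,[0,0,0],0]]}}

```text
time: 44.55
position: [0.4934, -0.2801, 0.0763]
eef_rot: [0.999, -0.034, 0.0, 0.0]
contact_force: [-1.5, 0.3, 7.0]
width: -0.0001
```

Request:
{"name": "drive_tool", "arguments": {"moves": [[255,[0.1,0,0],0],[255,[0.1,0,0],0],[255,[0,0,0],0]]}}

```text
time: 44.85
position: [0.4953, -0.2802, 0.0763]
eef_rot: [0.999, -0.034, -0.0, 0.0]
contact_force: [-2.7, 0.2, 7.5]
width: -0.0002
```

Request:
{"name": "drive_tool", "arguments": {"moves": [[255,[0.1,0,0],0],[255,[0.1,0,0],0],[255,[0,0,0],0]]}}

```text
time: 45.15
position: [0.496, -0.2803, 0.0763]
eef_rot: [0.999, -0.034, -0.001, 0.0]
contact_force: [-5.9, 1.1, 10.2]
width: 0.0001
```

```bash
python3 -c "
from h import *
cap('side','s27');cap('wrist','w27')
go()
im=cv2.imread('pics/s27.png')[180:420,200:500]
cv2.imwrite('pics/z27.png',np.hstack([cv2.resize(im,None,fx=1.4,fy=1.4),cv2.resize(cv2.imread('pics/w27.png'),(448,336))])[:, :800])"
```

```text
t 45.25 pos [ 0.4961 -0.2803  0.0763] yaw -0.0686 w 0.0003 F [-3.6  1.1  9.5]
```

View pics/z27.png

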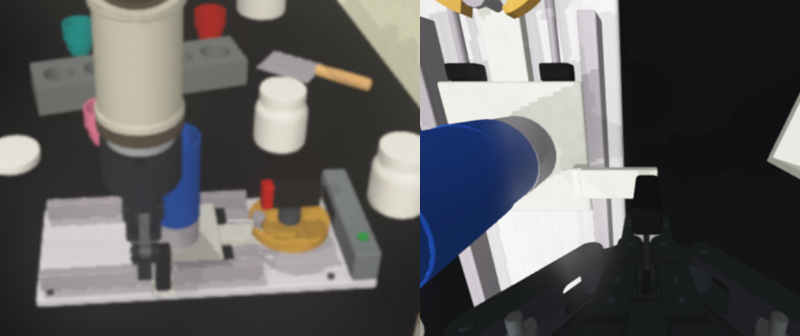

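Request:
{"name": "drive_tool", "arguments": {"moves": [[255,[0.1,0,0],0],[255,[0.1,0,0],0],[255,[0,0,0],0]]}}

```text
time: 45.55
position: [0.4963, -0.2803, 0.0762]
eef_rot: [0.999, -0.034, -0.003, 0.0]
contact_force: [-10.6, 2.3, 16.2]
width: -0.0004
```

Request:
{"name": "drive_tool", "arguments": {"moves": [[255,[-1,0,0],0],[255,[-2,0,0],0],[255,[-2,0,0],0],[255,[0,0,-4],0],[255,[0,0,-4],0],[255,[0,0,-4],0],[255,[0,0,-4],0],[255,[0,0,0],0],[255,[0,0,0],0]]}}

```text
time: 46.45
position: [0.4493, -0.2773, 0.2363]
eef_rot: [0.999, -0.034, 0.001, 0.001]
contact_force: [-0.9, -0.5, -0.1]
width: 0.0001
```

```bash
python3 -c "
from h import *
cap('side','s28');cap('wrist','w28');cap('top','t28')
go();print(robot.sense()['joints'].round(3))
im=cv2.imread('pics/s28.png')[180:420,200:500]
cv2.imwrite('pics/z28.png',np.hstack([cv2.resize(im,None,fx=1.4,fy=1.4),cv2.resize(cv2.imread('pics/w28.png'),(448,336))])[:, :800])"
```

```text
t 46.6 pos [ 0.4482 -0.2765  0.2342] yaw -0.0683 w 0.0004 F [ 0.2 -0.2 -0.7]
[ 1.076  0.343 -0.693  1.867  0.253  1.024 -1.362]
```

View pics/z28.png

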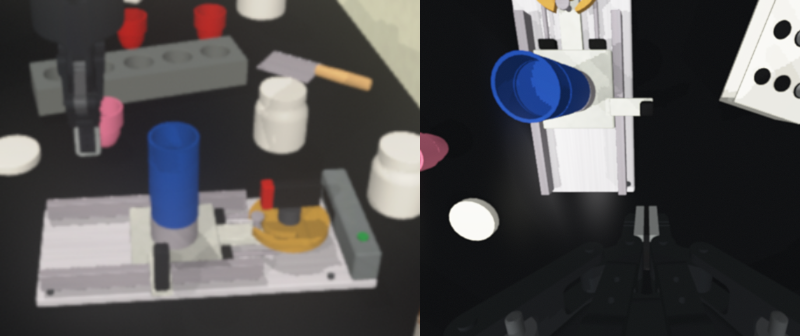

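Stud is in the mouth and the stack is intact. Now go to the cam and turn the tool around (to yaw ≈ 3.07), so that there is enough wrist range for locking.

Request:
{"name": "drive_tool", "arguments": {"moves": [[0,[3,0,-1],0],[0,[4,0,-1],0],[0,[4,0,0],0],[0,[4,0,0],0],[0,[4,0,0],0],[0,[2.5,-1,0],0],[0,[0,-3,0],0],[0,[0,-2.5,0],0],[0,[0,0,0],-0.14],[0,[0,0,0],-0.14]]}}

```text
time: 47.6
position: [0.6681, -0.2243, 0.2535]
eef_rot: [0.994, 0.11, -0.001, -0.001]
contact_force: [-0.1, 0.0, -0.1]
width: 0.085
```

Request:
{"name": "drive_tool", "arguments": {"moves": [[0,[0,0,0],-0.14],[0,[0,0,0],-0.14],[0,[0,0,0],-0.14],[0,[0,0,0],-0.14],[0,[0,0,0],-0.14],[0,[0,0,0],-0.14],[0,[0,0,0],-0.14],[0,[0,0,0],-0.14],[0,[0,0,0],-0.14],[0,[0,0,0],-0.14]]}}

```text
time: 48.6
position: [0.6677, -0.2264, 0.2534]
eef_rot: [0.69, 0.724, -0.001, -0.002]
contact_force: [0.6, 0.3, -1.1]
width: 0.0856
```

Request:
{"name": "drive_tool", "arguments": {"moves": [[0,[0,0,0],-0.14],[0,[0,0,0],-0.14],[0,[0,0,0],-0.14],[0,[0,0,0],-0.14],[0,[0,0,0],-0.14],[0,[0,0,0],-0.14],[0,[0,0,0],-0.14],[0,[0,0,0],-0.14],[0,[0,0,0],-0.14],[0,[0,0,0],-0.14]]}}

```text
time: 49.6
position: [0.6678, -0.2264, 0.2534]
eef_rot: [0.062, 0.998, 0.001, -0.001]
contact_force: [-0.2, -0.5, 0.1]
width: 0.0851
```

```bash
python3 -c "
from h import *
go((.6696,-.197,.2,-.068+np.pi));print(robot.sense()['joints'].round(3))"
```

```text
t 49.6 pos [ 0.6678 -0.2264  0.2534] yaw 3.0183 w 0.0851 F [-0.2 -0.5  0.1]
-> [ 0.6696 -0.197   0.2   ] shift cm [0.17 2.93 5.34] turn -0.055
[ 0.962  0.905 -1.25   1.371  0.848  1.452  1.197]
```

Request:
{"name": "drive_tool", "arguments": {"moves": [[0,[0,0,0],-0.05],[0,[0,0,0],0],[0,[0,1.5,1],0],[0,[0.1,1.5,2],0],[0,[0,0,2],0],[0,[0,0,0],0],[0,[0,0,0],0]]}}

```text
time: 50.3
position: [0.6694, -0.1974, 0.2048]
eef_rot: [0.04, 0.999, -0.0, -0.001]
contact_force: [0.2, -0.8, 0.1]
width: 0.0854
```

```bash
python3 -c "
from h import *
cap('wrist','w30');cap('side','s30')
go((.6696,-.197,.0803,-.068+np.pi));print(robot.sense()['joints'].round(3))
cv2.imwrite('pics/z30.png',cv2.resize(np.hstack([cv2.imread('pics/w30.png'),cv2.imread('pics/s30.png')]),None,fx=.62,fy=.62))"
```

```text
t 50.4 pos [ 0.6702 -0.1976  0.2064] yaw 3.0603 w 0.0852 F [0.1 0.  0.3]
-> [ 0.6696 -0.197   0.0803] shift cm [ 0.07  0.05 12.61] turn -0.013
[ 0.934  0.94  -1.23   1.439  0.887  1.379  1.165]
```

View pics/z30.png

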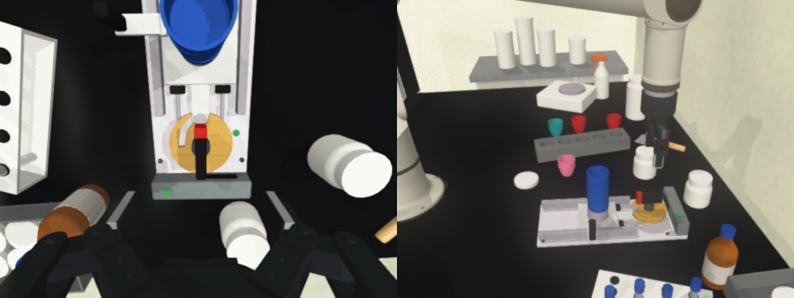

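Request:
{"name": "drive_tool", "arguments": {"moves": [[0,[0,0,4],-0.01],[0,[0,0,4],0],[0,[0,0,3],0],[0,[0,0,1.5],0],[0,[0,0,0],0],[0,[0,0,0],0]]}}

```text
time: 51.0
position: [0.6709, -0.1968, 0.0826]
eef_rot: [0.035, 0.999, 0.0, 0.001]
contact_force: [0.5, 0.0, 0.2]
width: 0.0853
```

```bash
python3 -c "
from h import *
cap('wrist','w31')
go((.6696,-.197,.0803,-.068+np.pi));print(robot.sense()['joints'].round(3))"
```

```text
t 51.05 pos [ 0.6712 -0.1968  0.0832] yaw 3.0714 w 0.0853 F [-0.2  0.   1. ]
-> [ 0.6696 -0.197   0.0803] shift cm [ 0.16 -0.04  0.29] turn -0.002
[ 0.906  1.062 -1.134  1.512  1.001  1.221  1.112]
```

View pics/w31.png

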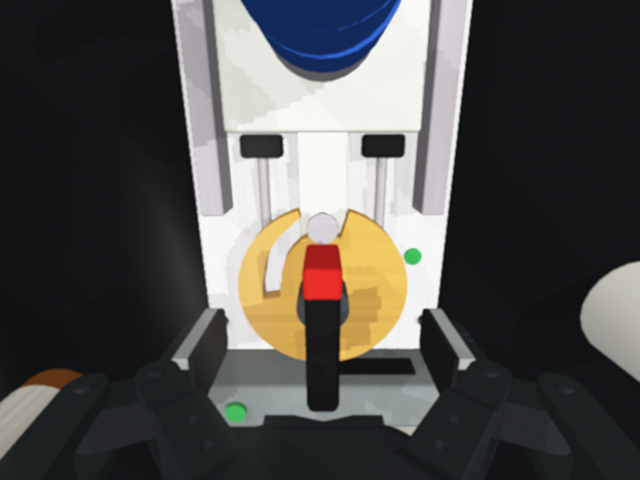

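Stud sits in the mouth (322,228) and the bar is centred between the fingers. Grip.

Request:
{"name": "drive_tool", "arguments": {"moves": [[0,[0.15,0,0.2],0],[0,[0,0,0],0],[255,[0,0,0],0],[255,[0,0,0],0],[255,[0,0,0],0],[255,[0,0,0],0],[255,[0,0,0],0],[255,[0,0,0],0],[255,[0,0,0],0],[255,[0,0,0],0]]}}

```text
time: 52.05
position: [0.6691, -0.197, 0.0806]
eef_rot: [0.035, 0.999, -0.0, 0.001]
contact_force: [-2.3, -1.1, 7.7]
width: 0.0135
```

Request:
{"name": "drive_tool", "arguments": {"moves": [[255,[0,0,0],0.1],[255,[0,0,0],0.1],[255,[0,0,0],0.1],[255,[0,0,0],0]]}}

```text
time: 52.45
position: [0.6693, -0.1964, 0.0806]
eef_rot: [0.185, 0.983, -0.0, 0.001]
contact_force: [-0.3, 0.2, 7.2]
width: 0.0133
```

```bash
python3 -c "
from h import *
go();s=robot.sense();print(s['joints'].round(3),s['moment'])"
```

```text
t 52.45 pos [ 0.6693 -0.1964  0.0806] yaw 2.7691 w 0.0133 F [-0.3  0.2  7.2]
[ 0.89   1.035 -1.089  1.518  0.964  1.188  0.825] [ 0.01910373  0.17857071 -0.11691628]
```

Turning well; continue.

Request:
{"name": "drive_tool", "arguments": {"moves": [[255,[0,0,0],0.1],[255,[0,0,0],0.1],[255,[0,0,0],0.1],[255,[0,0,0],0.1],[255,[0,0,0],0]]}}

```text
time: 52.95
position: [0.6697, -0.1957, 0.0806]
eef_rot: [0.376, 0.927, 0.001, 0.001]
contact_force: [0.1, 2.1, 6.4]
width: 0.013
```

```bash
python3 -c "
from h import *
cap('wrist','w32')
go();s=robot.sense();print(s['joints'].round(3),s['moment'])"
```

```text
t 53.0 pos [ 0.6697 -0.1957  0.0806] yaw 2.3731 w 0.0135 F [1.  1.9 6.1]
[ 0.865  0.999 -1.029  1.519  0.908  1.151  0.456] [ 0.15839116  0.04000781 -0.15810224]
```

View pics/w32.png

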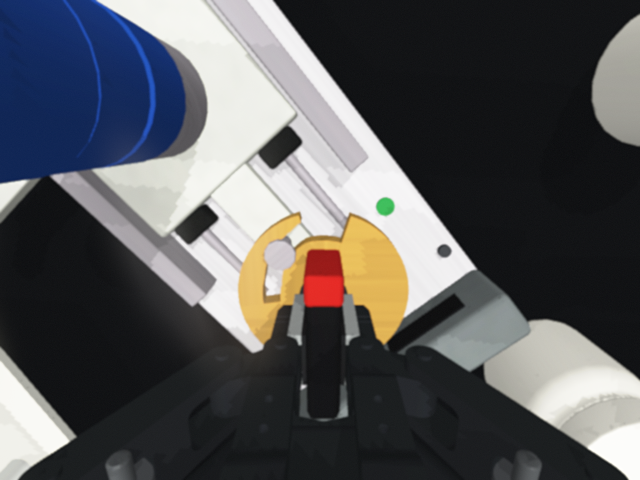

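Stud is captured in the slot at (280,253). Continue to the stop.

Request:
{"name": "drive_tool", "arguments": {"moves": [[255,[0,0,0],0.1],[255,[0,0,0],0.1],[255,[0,0,0],0.1],[255,[0,0,0],0.1],[255,[0,0,0],0.1],[255,[0,0,0],0]]}}

```text
time: 53.6
position: [0.6705, -0.1952, 0.0806]
eef_rot: [0.593, 0.806, 0.002, 0.002]
contact_force: [3.7, 2.9, 6.9]
width: 0.0132
```

```bash
python3 -c "
from h import *
go();s=robot.sense();print(s['joints'].round(3),s['moment'])"
```

```text
t 53.6 pos [ 0.6705 -0.1952  0.0806] yaw 1.8732 w 0.0132 F [3.7 2.9 6.9]
[ 0.826  0.954 -0.946  1.52   0.833  1.103 -0.004] [ 0.40953207 -0.60718408 -0.15515142]
```

Request:
{"name": "drive_tool", "arguments": {"moves": [[255,[0,0,0],0.1],[255,[0,0,0],0.08],[255,[0,0,0],0.06],[255,[0,0,0],0.03],[255,[0,0,0],0]]}}

```text
time: 54.1
position: [0.6709, -0.1951, 0.0806]
eef_rot: [0.694, 0.72, 0.002, 0.002]
contact_force: [6.2, 2.4, 5.1]
width: 0.0134
```

```bash
python3 -c "
from h import *
go();s=robot.sense();print(s['moment'])"
```

```text
t 54.1 pos [ 0.6709 -0.1951  0.0806] yaw 1.6081 w 0.0134 F [6.2 2.4 5.1]
[ 0.2961155  -0.7635945   0.79112848]
```

Request:
{"name": "drive_tool", "arguments": {"moves": [[255,[0,0,0],0.02],[255,[0,0,0],0],[255,[0,0,0],0]]}}

```text
time: 54.4
position: [0.671, -0.1951, 0.0806]
eef_rot: [0.7, 0.714, 0.002, 0.002]
contact_force: [5.6, 2.0, 5.7]
width: 0.013
```

```bash
python3 -c "
from h import *
go();s=robot.sense();print(s['moment'])"
```

```text
t 54.4 pos [ 0.671  -0.1951  0.0806] yaw 1.5904 w 0.013 F [5.6 2.  5.7]
[ 0.25523224 -0.77095352  1.43147005]
```

Request:
{"name": "drive_tool", "arguments": {"moves": [[0,[0,0,0],0],[0,[0,0,0],0],[0,[0,0,0],0],[0,[0,0,0],0],[0,[0,0,0],0],[0,[0,0,-3],0],[0,[0,0,-4],0],[0,[0,0,-4],0],[0,[0,0,-4],0],[0,[0,0,0],0]]}}

```text
time: 55.4
position: [0.6716, -0.1963, 0.2358]
eef_rot: [0.703, 0.711, 0.003, 0.004]
contact_force: [0.4, 1.2, -0.6]
width: 0.0853
```

```bash
python3 -c "
from h import *
cap('wrist','w33');cap('side','s33')
go();s=robot.sense();print(s['joints'].round(3))
cv2.imwrite('pics/z33.png',cv2.resize(np.hstack([cv2.imread('pics/w33.png'),cv2.imread('pics/s33.png')]),None,fx=.62,fy=.62))"
```

```text
t 55.5 pos [ 0.6688 -0.1969  0.2301] yaw 1.5818 w 0.0851 F [-1.1 -0.4 -0.5]
[ 0.846  0.778 -0.996  1.426  0.661  1.29  -0.187]
```

View pics/z33.png

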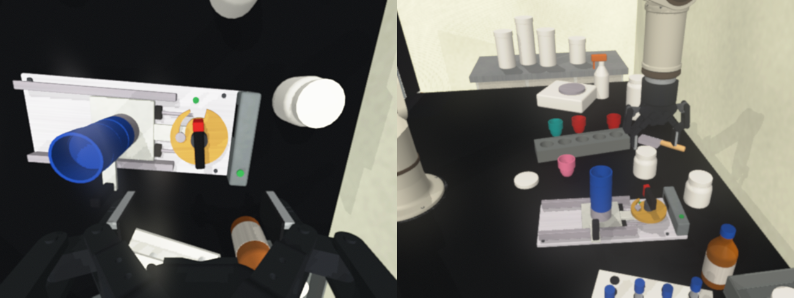

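```bash
python3 -c "
from h import *
a=cv2.imread('pics/w33.png')[100:310,10:430];b=cv2.imread('pics/s33.png')[240:410,220:500]
cv2.imwrite('pics/z34.png',np.vstack([cv2.resize(a,(600,300)),cv2.resize(b,(494,300)).__class__ and cv2.copyMakeBorder(cv2.resize(b,(494,300)),0,0,0,106,0)]))
c=load('w33')
# handle ends in w33: red (199,122)/.62 black (201,166)/.62
p=onplane(c,199/.62,122/.62,.094);q=onplane(c,201/.62,166/.62,.094);print(p,q)
s=load('s33')
# stack predictions if carriage at 0.082
"
```

```text
[ 0.67159657 -0.16263368  0.094     ] [ 0.67487404 -0.22325564  0.094     ]
```

View pics/z34.png

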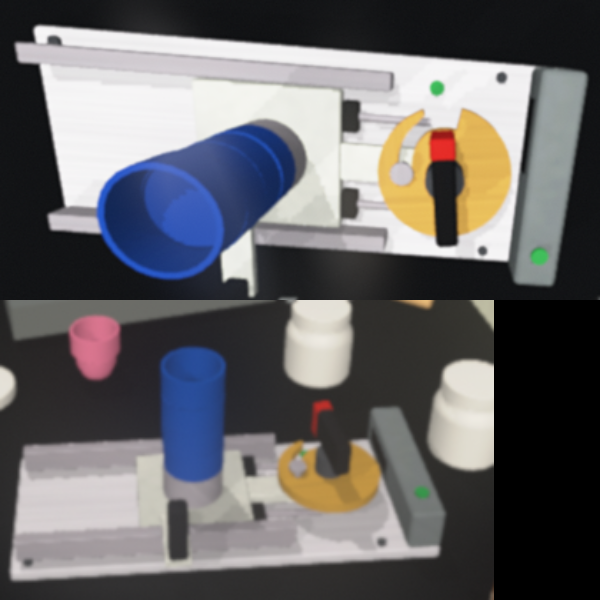

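Cam measured at about 1.45 rad, with the stud at the slot's end and the stack straight. Retreat sideways and take a last top view.

Request:
{"name": "drive_tool", "arguments": {"moves": [[0,[0,0,-3],0],[0,[0,0,-2],0],[0,[2,0,0],0],[0,[4,-1,0],0],[0,[4,-1,0],0],[0,[4,-1,0],0],[0,[4,-1,0],0],[0,[4,0,0],0],[0,[0,0,0],0],[0,[0,0,0],0]]}}

```text
time: 56.5
position: [0.625, 0.0239, 0.2775]
eef_rot: [0.702, 0.712, -0.001, -0.001]
contact_force: [0.5, -0.2, 0.3]
width: 0.0855
```

```bash
python3 -c "
from h import *
cap('top','t35');cap('side','s35')
go()
cv2.imwrite('pics/z35.png',cv2.resize(np.hstack([cv2.imread('pics/t35.png'),cv2.imread('pics/s35.png')]),None,fx=.62,fy=.62))"
```

```text
t 56.6 pos [0.6257 0.0211 0.2774] yaw 1.5802 w 0.0853 F [ 0.2 -0.4  0.2]
```

View pics/z35.png

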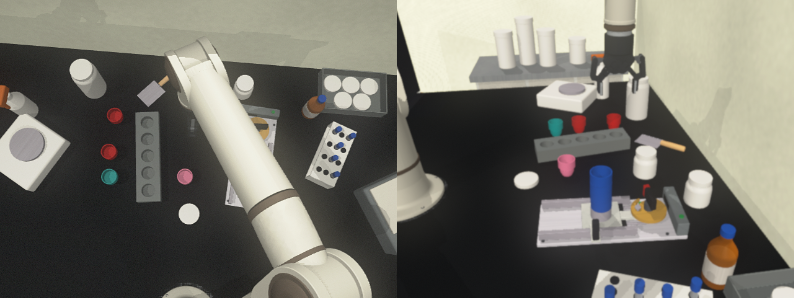

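```bash
python3 -c "
from h import *
c=load('s35');im=cv2.imread('pics/s35.png')
m=cv2.inRange(cv2.cvtColor(im,cv2.COLOR_BGR2HSV),(105,120,40),(130,255,255));m[:,:280]=0;m[:,380:]=0;m[:250]=0;m[400:]=0
for r in range(275,345,10):
    x=np.nonzero(m[r])[0]; print(r,x.min() if len(x) else None,x.max() if len(x) else None)
for z in(.057,.11,.163): print(z,np.round(proj(c,(.4667+.0785*.998,-.1827-.0054,z)),1))
robot.sign_off()"
```

```text
275 311 347
285 311 347
295 311 347
305 311 346
315 312 346
325 313 345
335 314 344
0.057 [327.6 331.4]
0.11 [327.6 304.7]
0.163 [327.6 276.1]
the job is handed in; nothing more can be done
```

I nested all four blue cups upright on the seat with the carriage pulled out. I then turned the cam to its open stop, pushed the stud into the mouth and turned the cam clockwise to its stop. The job was handed in at about 57 s with the gripper open, clear of everything at z ≈ 0.28 m.

**Last checks:**
- **Cam:** at about 1.45 rad in the wrist image. The moment rose to 1.4 N m at the stop, and the stud sat at the end of the slot.
- **Stack:** straight in the side view. Its centre column stayed at 328.5–329.5 px from top to bottom; 327.6 px was predicted for the seat's axis, about 2 mm off.
- **Jars and bottles:** all upright. All five pockets of the drying block were empty.

**Not confirmed:**
- **Carriage:** I inferred the final draw-in from the stud at the slot's end and the cam at its stop; I did not measure it. The side-view check assumes about 78.5 mm of travel from an estimated start near 3 mm.
- **Top view:** the arm hid most of the feeder in the final top picture, so the last check relied on the side and wrist views.
- **Wrist camera:** at a distance it put points up to about 5 mm farther out than the top camera did. I used values between the two and looked again close up.
- **Push force:** the sideways reading stayed near zero until the stud reached the bottom of the mouth. I judged the end of the push from the carriage stopping and the force then rising.

I saw no cup knocked aside and no slackening of the grip.

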